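Shut the optics dry box and turn its latches over the lid

ROBOT

A 6-joint arm with a two-finger parallel gripper is mounted at the origin on the work surface. World frame = base frame: x ahead of the robot, y to its left, z up, the work surface at z = 0. Lengths are in m, angles in degrees, forces in N, time in s.
With the tool pointing down it reaches from about 0.35 to 0.875 m from the base axis. Payload 4.2 kg.
Tool frame: the origin (TCP) lies midway between the tips of the shut fingers; the grasp point (between the pads) lies 19 mm behind it; x points along the fingers, y is the direction in which the jaws open and shut, and the axes are right-handed (so a half turn about x gives the same grasp; the last joint's range is limited). The gripper opens to 87 mm and grips with 3 to 60 N. Pads are 19 mm wide; open, the fingers measure 117 mm over their backs; the gripper's body (75 mm by 190 mm) begins 51 mm behind the grasp point.
Start: joints at [81.28, 22.042, 0.453, 0, -68.411, -14.817], TCP at [0.25, 0.573, 0.223] pointing down, gripper open.
Joint ranges: [-179.83, 179.83], [-69.29, 118.12], [-61.27, 80.66], [-181.25, 117.63], [-171.15, -9.14], [-177.46, 177.46]. Speed limits (degrees/s): [159.86, 159.86, 180, 180, 180, 180].

INTERFACE

Orientations are given as a 3x3 rotation matrix whose columns are the frame's x, y, z axes.
In Python, from station import r gives the robot as it stands.
- The arm moves only by the tool play_rows, never from a script. Its argument "plan" is a list that holds one entry, the list of rows, each a list of 6 numbers: the shift along the tool's x, y, z in cm, then the turn, a rotation vector about the tool's x, y, z in units of 10 degrees (1.0 is 10 degrees). A call has 1 to 5 rows; each row is the pose to reach, as a shift and turn from the pose commanded when the call began, along the tool's axes at that moment; what a row does not reach only later rows make up. A row lasts 1/8 s, in which the tool goes at most 62.5 mm and 10.7 degrees, less where a joint would pass 70% of its speed; a pose out of reach is approached as far as the arm can. A call with a gripper value outside its range is refused whole. "hand" is the opening, from 0 (shut) to 1 (fully open), set as the call begins (left out, the last holds). The fingers move at their own pace and stop on an object; the grip force is fixed at half the most. Time passes only in rows, so rows that repeat a pose let the fingers close. It gives the time, the measured TCP pose, the force and the opening at its end, in the units of the state.
- r.sense(): the state, without advancing time (a new reading comes with each control period).
- r.capture(name): name is "side" or "top"; returns (picture, depth): 420x560x3 uint8, blue, green, red; 420x560 float32, m along the optical axis (not along the pixel's ray), 0 where there is no reading.
- r.get_calibration(name): a dict with "vfov" (degrees; the focal length in pixels is half the picture's height over the tangent of half this angle, whatever the lens; pixels are square), "cx", "cy" (the principal point, pixels), "rvec" (rotation vector, rad) and "tvec" (3), from world to camera coordinates, as OpenCV has them. Camera axes: x right, y down, z forward; pixel columns grow to the right and rows downward; lengths in m; the calibration is good to about 2 mm. A picture is of the moment at which its call begins. get_calibration takes no time and is no camera call.
- r.finish_job(): hands the job in, once; it reports no verdict.
The state is a dict: "time_s": time; "joints": joint angles; "joint_velocities": joint speeds; "effort": joint torques, N m; "tcp_pos": TCP position; "ee_rot": TCP orientation; "wrist_force": force on the tool from outside, world axes, zero at the start; "moment": the same for the moment, N m; "gripper_width": opening from 0.0 (shut) to 1.0 (fully open).
Only numpy, scipy, OpenCV 4.12 (cv2) and the standard library are available. Lean on these libraries where they do the work, as an engineer would, in place of code of your own. Each camera call takes 0.05 s, during which the arm holds its last target.

TASK

The dry box that keeps the microscope's objectives and eyepieces free of damp has been left open. Push its lid down until it is fully shut on its rim, then turn both turn-latches on the edge opposite the hinge so that each one lies square across the lid's edge and holds it down. Leave everything else on the bench where it stands.

Things in the scene. Friction and masses are not known exactly. Their poses are not given: they have to be found in the camera images.
- drybox: grey plastic dry box on rubber feet, too heavy to shift, 178 x 188 mm at its walls, rim 190 x 200 mm at 84 mm above the bench; foam with microscope optics inside, a round dial on its -x wall. Origin at the centre of its underside, z up; the lid's hinge runs along its +y side, the two turn-latches stand on its -y side, near its -x and +x ends
- lid (a joint): the lid's hinge angle, rad: 0 = shut, lying on the rim, its top 98 mm above the bench; 1.57 = upright; it stops at 1.95. Starts between 1.25 and 1.85. The stiff hinge holds it where it is above about 1.15 rad; lower down it sinks shut slowly by itself. Pushing it takes 2 to 5 N near its free edge; it weighs about 0.4 kg. A latch bar in its way keeps it from shutting
- lid_hinge (a point): the middle of the hinge axis, which is level along the box's x at y = +104 mm, 92 mm above the bench. The lid is an aluminium frame with a clear window, 190 mm along x, reaching from 4 to 204 mm from the axis, 12 mm thick, its middle plane through the axis (window faces 3.5 mm below the frame's). The point turns with the lid: z out of its outer face, -y towards its free edge
- lid_lip (a point): tip of the small finger lip, 46 mm wide and 6 mm thick, that stands out 11 mm from the middle of the lid's free edge, 215 mm from the hinge axis; the point's z is normal to the lid, out of its outer face (up when shut)
- latch_a (a joint): turn-latch nearer the box's -x end, rad: 0 = its bar points along the box's +y, square across the lid's edge (lid held down); grows as the bar swings counter-clockwise seen from above: 1.57 = parallel to the edge, pointing to the box's -x; 3.14 would point away from the box. Free from -0.8 to 2.7, no stop or click at 0; stays where left; 1.5 N at the knob. Starts 1.5 to 2.4, clear of the lid
- latch_a_pivot (a point): that latch's upright pivot screw, on the bar's top face: at (-45, -114, 105.5) mm in the box's frame. The bar is dark steel, 16 mm wide, 6 mm thick, ends 46 mm from the pivot and turns level, its underside 99.5 mm and its top 105.5 mm above the bench. The point's y points along the bar to its tip
- latch_a_knob (a point): the middle (half-way up) of that latch's black thumb knob, an upright round stud 14 mm across and 20 mm high on top of the bar, its centre 36 mm from the pivot; it spans 105.5 to 125.5 mm above the bench
- latch_b (a joint): turn-latch nearer the box's +x end, rad: 0 = its bar points along the box's +y, square across the lid's edge (lid held down); grows as the bar swings clockwise seen from above: 1.57 = parallel to the edge, pointing to the box's +x; 3.14 would point away from the box. Free from -0.8 to 2.7, no stop or click at 0; stays where left; 1.5 N at the knob. Starts 1.5 to 2.4, clear of the lid
- latch_b_pivot (a point): that latch's upright pivot screw, on the bar's top face: at (+45, -114, 105.5) mm in the box's frame. The bar is dark steel, 16 mm wide, 6 mm thick, ends 46 mm from the pivot and turns level, its underside 99.5 mm and its top 105.5 mm above the bench. The point's y points along the bar to its tip
- latch_b_knob (a point): the middle (half-way up) of that latch's black thumb knob, an upright round stud 14 mm across and 20 mm high on top of the bar, its centre 36 mm from the pivot; it spans 105.5 to 125.5 mm above the bench
- blower: lens-dust blower: black rubber bulb 50 mm across standing on its flat end, thin red nozzle up, 133 mm high in all; origin at the centre of its underside. Leave it where it is
- forceps: steel forceps lying flat, 130 mm long, 8 mm high; origin on the bench at its middle, x along it. Leave it where it is
- marker: white marker pen with a black cap, lying, 130 mm long, 13 mm thick; origin on the bench at its middle, x along it. Leave it where it is
- petri_dish: clear covered Petri dish with a small pale specimen, 94 mm across, 15 mm high; origin at the centre of its underside. Leave it where it is
- slide_box: closed blue plastic slide box, 102 x 87 x 34 mm; origin at the centre of its underside. Leave it where it is
- jar: small glass specimen jar with a white screw cap, 48 mm across, 65 mm high; origin at the centre of its underside. Leave it where it is
- tissue_box: cardboard box of lens tissue, 80 x 100 x 45 mm (52 mm with the tissue sticking out); origin at the centre of its underside. Leave it where it is

How it is judged:
By the outcome, as a careful person would: the job done as asked, in the order asked, and still so for the second after the job is handed in, with the robot touching nothing.
It also fails if it takes over 64 s, if anything falls off the work surface, if the arm or the gripper's body presses on something with over 40 N, if the wrist force passes 120 N, or if a joint passes its speed limit or range.

## Working session

There is one attempt and no reset: what is moved stays moved. The work goes in short steps, Python scripts to look and compute and a tool call to move; the robot and the scene stay as the last step left them, time stands still between calls to the robot, and variables do not carry over. Pictures are saved under pics/ and viewed, and the job is handed in when it is done.

Besides the shell and the picture viewer there is one more tool, called after "Call:" by a JSON object that holds its "op" and its "data", one argument or row to a line. play_rows: Moves the arm, as the interface text tells. Its arguments: {"type":"object","properties":{"plan":{"type":"array","items":{"type":"array","items":{"type":"array","items":{"type":"number"}}}},"hand":{"type":"number"}},"required":["plan"]}

```bash
ls; mkdir -p pics
python3 - <<'E'
from station import r
import cv2,json,numpy as np
s=r.sense(); print({k:np.round(v,3).tolist() for k,v in s.items()})
for n in ("side","top"):
    c=r.get_calibration(n); print(n,c)
    p,d=r.capture(n); cv2.imwrite(f"pics/{n}0.png",p); np.save(f"pics/{n}0.npy",d);
E
```

```text
pics
{'time_s': 0.0, 'joints': [81.279, 22.091, 0.379, -0.031, -68.411, -14.815], 'joint_velocities': [0.011, 0.015, 0.137, -0.038, -0.098, 0.048], 'effort': [-0.001, -39.067, 18.74, 4.22, 0.011, -0.0], 'tcp_pos': [0.249, 0.572, 0.221], 'ee_rot': [[-0.001, -0.4, -0.917], [-0.002, -0.917, 0.4], [-1.0, 0.002, -0.0]], 'wrist_force': [1.092, 0.464, 0.078], 'moment': [-0.018, 0.027, 0.02], 'gripper_width': 1.001}
side {'vfov': 52.09479164662224, 'cx': 274.75374548786925, 'cy': 202.9983185022226, 'rvec': array([ 1.14113155, -2.49955007,  0.87090194]), 'tvec': array([0.39462409, 0.38501811, 0.67904473])}
top {'vfov': 49.07771980996979, 'cx': 283.0313901821092, 'cy': 210.60798377802038, 'rvec': array([ 2.21870145, -2.16124375,  0.09045142]), 'tvec': array([-0.00545594,  0.56846558,  0.88700387])}
```

View pics/side0.png

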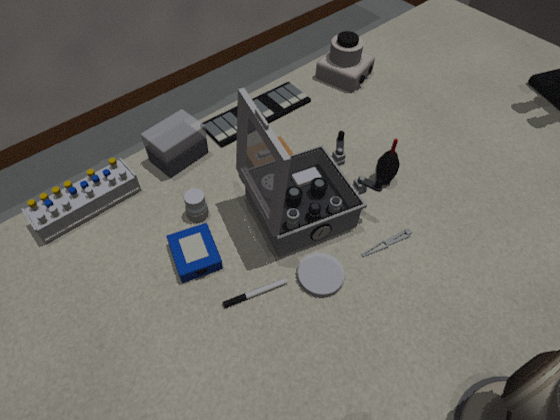

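View pics/top0.png

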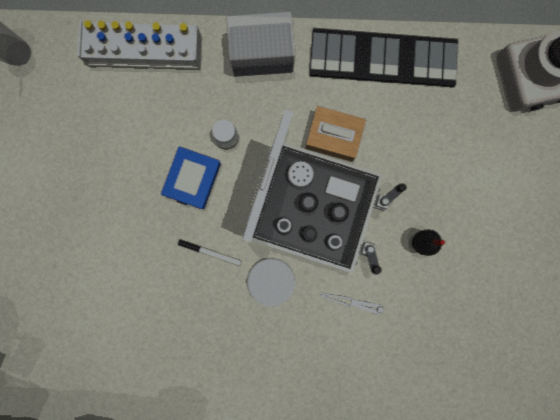

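The side view shows the open lid at about (265,160), the dial at (320,232), and the latches at (340,150) and (370,185). In the top view the hinge is on the left, around (262,190). The latch pivots are at about (385,202) and (369,249), with knobs at (401,187) and (376,270). The blower stands at (427,242), near the latches. Next I'll measure the box pose.

```bash
cat > h.py <<'E'
import numpy as np,cv2
from station import r
def cal(n):
    c=r.get_calibration(n); f=210/np.tan(np.radians(c["vfov"]/2)); R=cv2.Rodrigues(c["rvec"])[0]
    K=np.array([[f,0,c["cx"]],[0,f,c["cy"]],[0,0,1]]); return K,R,np.array(c["tvec"]),c["rvec"]
def cloud(n,d):
    K,R,t,_=cal(n); v,u=np.mgrid[0:d.shape[0],0:d.shape[1]]
    P=np.stack([(u-K[0,2])/K[0,0]*d,(v-K[1,2])/K[1,1]*d,d],-1)
    W=(P-t)@R; W[d==0]=np.nan; return W
def proj(n,X):
    K,R,t,rv=cal(n); return cv2.projectPoints(np.atleast_2d(np.float64(X)),rv,t,K,None)[0][:,0]
def ray(n,u,v,z):
    K,R,t,_=cal(n); c=-R.T@t; w=R.T@np.linalg.inv(K)@[u,v,1.]; return c+w*(z-c[2])/w[2]
E
python3 - <<'E'
from h import *
d=np.load("pics/top0.npy"); W=cloud("top",d)
print("axes", proj("top",[[.5,.0,0],[.6,0,0],[.5,.1,0]]))
m=(abs(W[...,2]-.084)<.004); v,u=np.nonzero(m)
sel=(u>240)&(u<395)&(v>130)&(v<285); P=W[v[sel],u[sel]]
print(len(P),P.min(0),P.max(0))
for q,z in [((385,202),.105),((369,249),.105),((401,187),.125),((376,270),.125)]: print(q,ray("top",*q,z).round(4), W[q[1],q[0]].round(4))
img=cv2.imread("pics/top0.png"); o=img.copy(); o[m]=(0,255,0)
o=cv2.resize(o[120:300,220:460],None,fx=3.3,fy=3.3,interpolation=cv2.INTER_NEAREST)
i=cv2.resize(img[120:300,220:460],None,fx=3.3,fy=3.3,interpolation=cv2.INTER_CUBIC)
cv2.imwrite("pics/m.png",o);cv2.imwrite("pics/z.png",i)
s=cv2.imread("pics/side0.png"); cv2.imwrite("pics/sz.png",cv2.resize(s[80:270,215:415],None,fx=3,fy=3,interpolation=cv2.INTER_CUBIC))
E
```

```text
axes [[286.74332428 245.45775045]
 [287.99105046 195.87457806]
 [236.87090797 244.16877694]]
1949 [ 0.4552902  -0.17778686  0.08000496] [0.68963235 0.06537066 0.08799838]
(385, 202) [ 0.5827 -0.1723  0.105 ] [ 0.582  -0.1706  0.1123]
(369, 249) [ 0.4979 -0.1446  0.105 ] [ 0.4979 -0.1437  0.1091]
(401, 187) [ 0.608  -0.1956  0.125 ] [ 0.6078 -0.1952  0.1263]
(376, 270) [ 0.462  -0.1532  0.125 ] [ 0.4621 -0.1528  0.1269]
```

View pics/m.png

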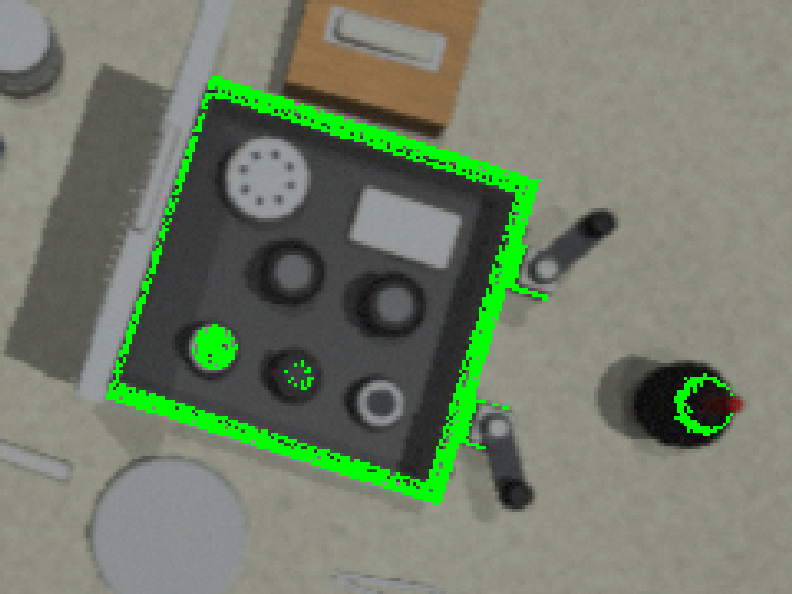

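View pics/z.png

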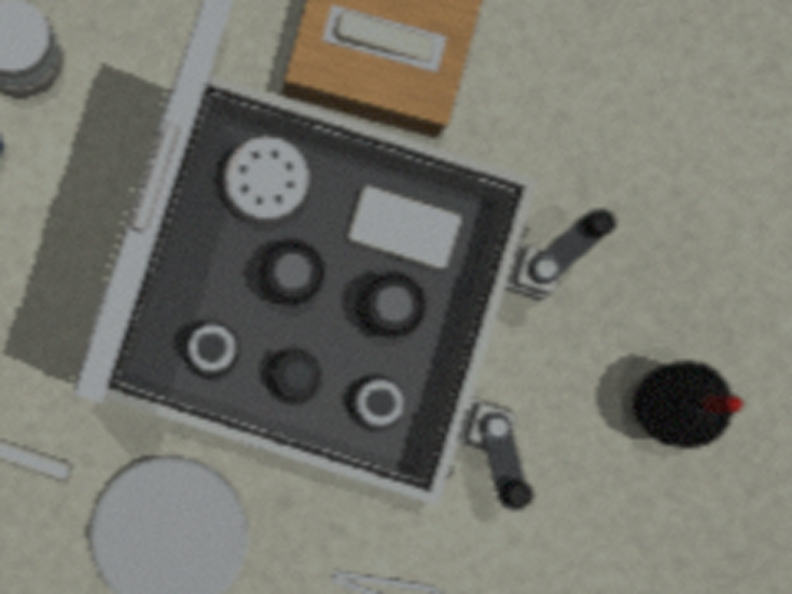

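View pics/sz.png

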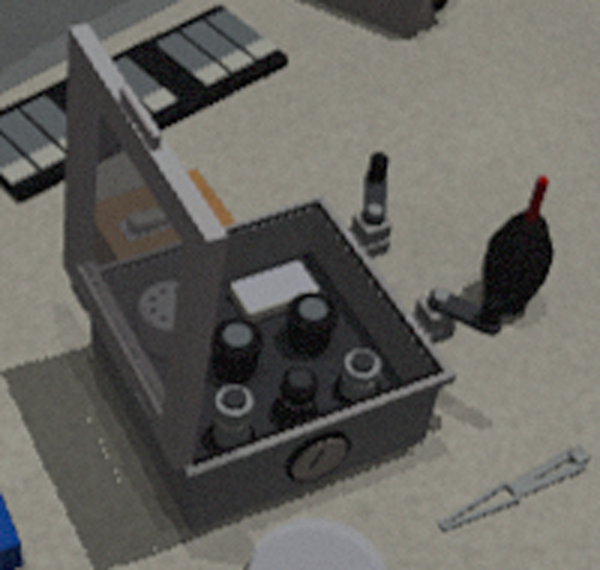

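```bash
cat >> h.py <<'E'
def boxpose(): 
    return np.array(BC),np.radians(YAW)
def b2w(p):
    c,y=boxpose(); p=np.atleast_2d(np.float64(p)); R=np.array([[np.cos(y),-np.sin(y),0],[np.sin(y),np.cos(y),0],[0,0,1]])
    return p@R.T+[c[0],c[1],0]
def w2b(p):
    c,y=boxpose(); p=np.atleast_2d(np.float64(p)); R=np.array([[np.cos(y),-np.sin(y),0],[np.sin(y),np.cos(y),0],[0,0,1]])
    return (p-[c[0],c[1],0])@R
E
python3 - <<'E'
import h; from h import *
d=np.load("pics/top0.npy"); W=cloud("top",d)
m=(abs(W[...,2]-.084)<.004).astype(np.uint8)
n,l,st,_=cv2.connectedComponentsWithStats(m[:, :],connectivity=8)
# rim points, cropped
m[:, 385:]=0; m[:,:245]=0; m[:130]=0; m[285:]=0
k=cv2.morphologyEx(m,cv2.MORPH_CLOSE,np.ones((3,3))); n,l,st,_=cv2.connectedComponentsWithStats(k); j=1+st[1:,4].argmax(); m&=(l==j)
P=W[m>0]
rect=cv2.minAreaRect(P[:,:2].astype(np.float32)*1000); print(rect)
pa=np.array([.4979,-.1440]);pb=np.array([.5825,-.1715]); dv=pb-pa; print("pivots",np.linalg.norm(dv),np.degrees(np.arctan2(dv[1],dv[0])))
from scipy.optimize import minimize
E
```

```text
((569.773193359375, -63.353424072265625), (214.6591796875, 190.3988037109375), 73.65508270263672)
pivots 0.0889573493310137 -18.007224322976526
```

Run:
```python
import h; from h import *
h.BC=(.5735,-.0555); h.YAW=-17
d=np.load("pics/top0.npy"); W=cloud("top",d)
m=(abs(W[...,2]-.084)<.004); m[:, 385:]=0; m[:,:245]=0; m[:130]=0; m[285:]=0
P=W[m]
for it in range(3):
    B=w2b(P); 
    def edge(ax,sgn,lo,hi):
        o=1-ax; e=[];bins=np.linspace(lo,hi,30)
        for a,b in zip(bins,bins[1:]):
            q=B[(B[:,o]>a)&(B[:,o]<b)&(sgn*B[:,ax]>.08)&(sgn*B[:,ax]<.112)]
            if len(q)>2: e.append(((a+b)/2,sgn*np.sort(sgn*q[:,ax])[-2:].mean()))
        e=np.array(e); g=np.polyfit(e[:,0],e[:,1],1); r=e[:,1]-np.polyval(g,e[:,0]); k=abs(r)<2*r.std()+1e-4
        return np.polyfit(e[k,0],e[k,1],1)
    xm=edge(0,-1,-.085,.08);xp=edge(0,1,-.085,.08);ym=edge(1,-1,-.09,-.06) ; 
    ym=np.vstack([edge(1,-1,-.09,.09)])[0]
    print(xm,xp,ym)
    s=(-xm[0]-xp[0])/2; print("yaw corr deg", np.degrees(s), np.degrees(ym[0]))
    h.YAW+=np.degrees(s); 
    cx=(xm[1]+xp[1])/2
    nb=b2w([cx,ym[1]+.1,0])[0] if it else None
    if nb is not None: h.BC=(nb[0],nb[1])
    print(h.BC,h.YAW)
print("pivots in box", w2b([[.4979,-.1440,.1055],[.5825,-.1715,.1055]]), w2b(W[249,369]),w2b(W[202,385]))
```

```text
[-0.01086725 -0.09591957] [-0.01150895  0.09287819] [ 0.00913362 -0.09523527]
yaw corr deg 0.6410310144345902 0.5233176422115606
(0.5735, -0.0555) -16.35896898556541
[ 0.00069771 -0.09590045] [-2.66426287e-06  9.28494161e-02] [ 0.02156522 -0.09654742]
yaw corr deg -0.019911715057697097 1.2355958745993407
(np.float64(0.5730099788697897), np.float64(-0.05175735459731848)) -16.37888070062311
[ 0.00032423 -0.09438593] [-0.00027377  0.09443492] [-0.00255495 -0.09872752]
yaw corr deg -0.0014454857222595495 -0.14638776466716455
(np.float64(0.573392337867387), np.float64(-0.05054343245153344)) -16.38032618634537
pivots in box [[-0.04607229 -0.11095299  0.1055    ]
 [ 0.0428492  -0.11347857  0.1055    ]] [[-0.04615054 -0.1107129   0.10913413]] [[ 0.04211496 -0.11277373  0.11225561]]
```

```bash
cat >> h.py <<'E'
BC=(.5734,-.0490); YAW=-16.4
def lidpt(x,s,n,th): # s distance from hinge, n out of outer face
    return [x, .104-s*np.cos(th)+n*np.sin(th), .092+s*np.sin(th)+n*np.cos(th)]
def latch(side,ang,rad,z):
    sx=-1 if side=="a" else 1
    return [sx*.045+sx*rad*np.sin(ang), -.114+rad*np.cos(ang), z]
def overlay(n,img,th,la,lb,k=3,win=None):
    S=8
    pts={}
    E=[]
    rim=[[x,y,.084] for x,y in ((-.095,-.1),(.095,-.1),(.095,.1),(-.095,.1))]; E.append((rim,(0,255,0)))
    for nn in (.006,-.006): E.append(([lidpt(x,s,nn,th) for x,s in ((-.095,.004),(.095,.004),(.095,.204),(-.095,.204))],(0,255,255) if nn>0 else (255,255,0)))
    E.append(([lidpt(x,s,0,th) for x,s in ((-.023,.204),(.023,.204),(.023,.215),(-.023,.215))],(0,0,255)))
    a=np.linspace(0,2*np.pi,24)
    for sd,an in (("a",la),("b",lb)):
        for z in (.1055,.1255):
            c=latch(sd,an,.036,z); E.append(([[c[0]+.007*np.cos(t),c[1]+.007*np.sin(t),z] for t in a],(255,0,255)))
        E.append(([latch(sd,an,0,.1055),latch(sd,an,.046,.1055)],(0,0,255)))
    u0,v0,u1,v1=win
    o=cv2.resize(img[v0:v1,u0:u1],None,fx=k,fy=k,interpolation=cv2.INTER_CUBIC)
    for e,c in E:
        q=(proj(n,b2w(e))-[u0,v0]+.5)*k
        cv2.polylines(o,[np.int32(q)],True,c,1,cv2.LINE_AA)
    return o
E
python3 - <<'E'
import h; from h import *
from scipy.optimize import least_squares
d=np.load("pics/side0.npy"); Ws=cloud("side",d); d=np.load("pics/top0.npy"); Wt=cloud("top",d)
for n,W in (("side",Ws),("top",Wt)):
    B=w2b(W.reshape(-1,3)); k=(B[:,2]>.14)&(B[:,2]<.4)&(abs(B[:,0])<.1)&(B[:,1]>.0)&(B[:,1]<.3)
    Q=B[k]; print(n,len(Q),Q.min(0),Q.max(0))
    if n=="side":
        # angle per point
        th=np.arctan2(Q[:,2]-.092,.104-Q[:,1]); s=np.hypot(Q[:,2]-.092,.104-Q[:,1]); 
        f=np.polyfit(Q[:,2],Q[:,1],1); print("median th",np.median(th),"smax",s.max(),"plane slope th",np.pi/2-np.arctan2(-f[0],1) if 0 else np.arctan2(1,-f[0]))
    else:
        s=np.hypot(Q[:,2]-.092,.104-Q[:,1]); th=np.arctan2(Q[:,2]-.092,.104-Q[:,1]);kk=s>.19; print(np.median(th[kk]),kk.sum(),s.max())
kn=w2b(np.array([ray("top",401,187,.1255),ray("top",376,270,.1255)])); print(kn)
print("lb",np.arctan2(kn[0,0]-.045,kn[0,1]+.114),"la",np.arctan2(-(kn[1,0]+.045),kn[1,1]+.114))
E
```

```text
side 3873 [-0.09738914  0.08072483  0.14033018] [0.09630079 0.10641619 0.30682829]
median th 1.51100613400623 smax 0.2151971757020881 plane slope th 1.4896792649559167
top 1214 [-0.09484498  0.08053706  0.14923666] [0.09506595 0.10410764 0.31063065]
1.4861525189933493 1195 0.21919860380091424
[[ 0.07444193 -0.13072407  0.1255    ]
 [-0.07740838 -0.13128664  0.1255    ]]
lb 2.08738096128567 la 2.0608058755593657
```

Run:
```python
from h import *
cv2.imwrite("pics/o_t.png",overlay("top",cv2.imread("pics/top0.png"),1.489,2.06,2.09,3.3,(220,100,460,280)))
cv2.imwrite("pics/o_s.png",overlay("side",cv2.imread("pics/side0.png"),1.489,2.06,2.09,3,(215,80,415,270)))
```

```text
(no output)
```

View pics/o_t.png

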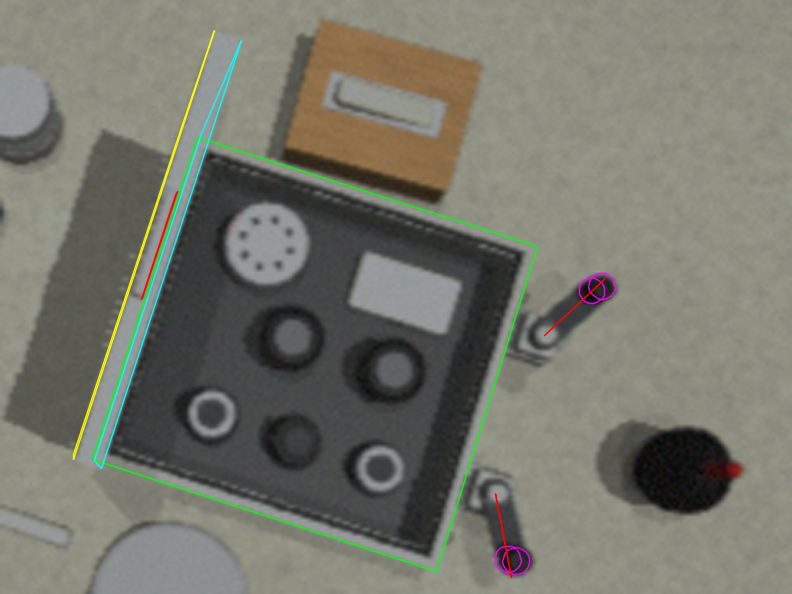

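View pics/o_s.png

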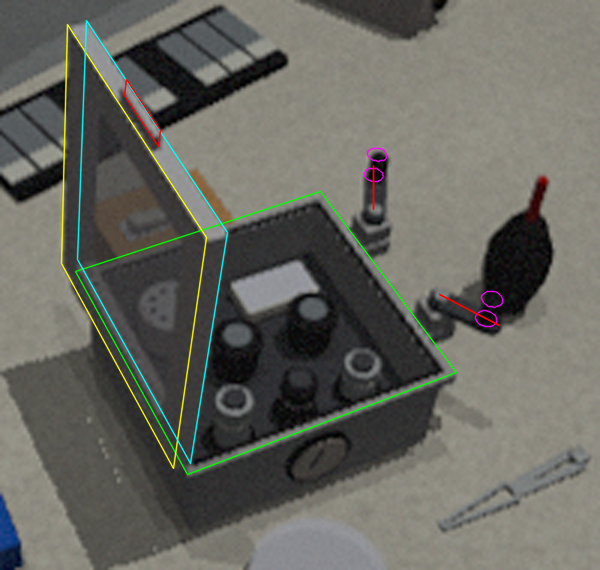

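Overlays match the rim, lid and latches to about 2 mm. Lid is at about 1.49 rad, latch_a about 2.05 and latch_b about 2.07. Next is a planning helper that turns target poses in the box frame into rows.

```bash
cat > p.py <<'E'
import json,sys,os
from h import *
from scipy.spatial.transform import Rotation as Ro
F="cmd.json"
def Rt(yaw):
    a=np.radians(yaw); c,s=np.cos(a),np.sin(a); return np.array([[0,c,s],[0,s,-c],[-1,0,0]])
def load():
    if not os.path.exists(F): return np.array([.25,.573,.223]),Rt(-113.57)
    j=json.load(open(F)); return np.array(j["p"]),np.array(j["R"])
def done(row):   # record last row of a played call
    p,R=load(); row=np.array(row,float); p2=p+R@row[:3]/100; R2=R@Ro.from_rotvec(np.radians(row[3:]*10)).as_matrix()
    json.dump(dict(p=p2.tolist(),R=R2.tolist()),open(F,"w"))
def chk():
    p,R=load(); s=r.sense(); 
    print("t",round(s["time_s"],2),"meas-cmd mm",np.round((np.array(s["tcp_pos"])-p)*1000,1),"box",np.round(w2b(s["tcp_pos"])[0]*1000,1),"F",np.round(s["wrist_force"],1),"M",np.round(s["moment"],2),"g",np.round(s["gripper_width"],3),"j",np.round(s["joints"],0), "yaw",round(np.degrees(np.arctan2(s["ee_rot"][1][1],s["ee_rot"][0][1])),1))
def rows(targets): # list of (boxpoint, yawbox) -> rows
    p,R=load(); out=[]; pp,RR=p,R; flag=[]
    for b,yb in targets:
        q=b2w(b)[0]; R2=Rt(yb+YAW)
        x=np.r_[R.T@(q-p)*100, Ro.from_matrix(R.T@R2).as_rotvec(degrees=True)/10]
        flag.append((round(np.linalg.norm(q-pp)*1000,1),round(np.degrees(Ro.from_matrix(RR.T@R2).magnitude()),1)))
        out.append(np.round(x,2)+0.0); pp,RR=q,R2
    for i in range(0,len(out),5): print(json.dumps([o.tolist() for o in out[i:i+5]]))
    print(flag)
def lerp(a,ya,b,yb,n):
    return [(np.array(a)+(np.array(b)-a)*k/n, ya+(yb-ya)*k/n) for k in range(1,n+1)]
def cur():
    p,R=load(); return w2b(p)[0], np.degrees(np.arctan2(R[1,1],R[0,1]))-YAW
E
python3 - <<'E'
from p import *
print(cur())
for uv,z in (((427,242),.05),((272,282),.015),((353,302),.008)): print(w2b(ray("top",*uv,z)).round(3))
b,y=cur()
rows(lerp(b,y,[0,.19,.285],-180,10)[:5])
E
```

```text
(array([-0.48585853,  0.50538407,  0.223     ]), np.float64(-97.16999999999999))
[[ 0.004 -0.225  0.05 ]]
[[-0.161  0.032  0.015]]
[[-0.15  -0.132  0.008]]
[[-0.62, 2.52, -5.21, 0.83, 0.0, 0.0], [-1.24, 5.05, -10.43, 1.66, 0.0, 0.0], [-1.86, 7.57, -15.64, 2.48, 0.0, 0.0], [-2.48, 10.09, -20.86, 3.31, 0.0, 0.0], [-3.1, 12.61, -26.07, 4.14, 0.0, 0.0]]
[(np.float64(58.3), np.float64(8.3)), (np.float64(58.3), np.float64(8.3)), (np.float64(58.3), np.float64(8.3)), (np.float64(58.3), np.float64(8.3)), (np.float64(58.3), np.float64(8.3))]
```

Call:
{"op": "play_rows", "data": {
  "plan": [
    [[-0.6,2.5,-5.2,0.83,0,0],[-1.2,5.0,-10.4,1.66,0,0],[-1.9,7.6,-15.6,2.48,0,0],[-2.5,10.1,-20.9,3.3,0,0],[-3.1,12.6,-26.1,4.1,0,0]]
  ],
  "hand": 0
}}

```text
time_s: 0.72
tcp_pos: [0.4393, 0.3515, 0.2535]
ee_rot: [[-0.0, -0.905, -0.426], [-0.0, -0.426, 0.905], [-1.0, 0.001, -0.0]]
wrist_force: [0.7, 0.2, -0.4]
gripper_width: 0.514
```

Run:
```python
from p import *
done([-3.1, 12.6, -26.1, 4.1, 0, 0]); chk()
b,y=cur(); print(b,y)
rows(lerp(b,y,[0,.18,.285],-180,5))
```

```text
t 0.72 meas-cmd mm [ 0.5 -1.6 -0.5] box [-241.7  346.4  253.5] F [ 0.7  0.2 -0.4] M [ 0.11 -0.11  0.06] g 0.514 j [ 55.  15.  -6.  -0. -70. -30.] yaw -154.8
[-0.24262603  0.34779297  0.254     ] -138.16999999999996
[[-0.62, -1.38, -5.74, 0.84, 0.0, 0.0], [-1.24, -2.76, -11.47, 1.67, 0.0, 0.0], [-1.86, -4.13, -17.21, 2.51, 0.0, 0.0], [-2.48, -5.51, -22.95, 3.35, 0.0, 0.0], [-3.1, -6.89, -28.68, 4.18, 0.0, 0.0]]
[(np.float64(59.3), np.float64(8.4)), (np.float64(59.3), np.float64(8.4)), (np.float64(59.3), np.float64(8.4)), (np.float64(59.3), np.float64(8.4)), (np.float64(59.3), np.float64(8.4))]
```

Call:
{"op": "play_rows", "data": {
  "plan": [
    [[-0.6,-1.4,-5.7,0.84,0,0],[-1.2,-2.8,-11.5,1.67,0,0],[-1.9,-4.1,-17.2,2.5,0,0],[-2.5,-5.5,-22.9,3.35,0,0],[-3.1,-6.9,-28.7,4.18,0,0]]
  ]
}}

```text
time_s: 1.35
tcp_pos: [0.625, 0.1222, 0.2843]
ee_rot: [[-0.001, -0.958, 0.286], [-0.0, 0.286, 0.958], [-1.0, 0.001, -0.0]]
wrist_force: [0.3, 0.6, -0.3]
gripper_width: 0.017
```

Run:
```python
from p import *
done([-3.1, -6.9, -28.7, 4.18, 0, 0]); chk()
b,y=cur(); print(b,y)
T=[]
for th in [1.6,1.48,1.36,1.24,1.12, 1.0,.88,.76,.64,.52,.42,.32,.22,.14,.06]:
    q=lidpt(0,.187,.006,th); T.append(((0,q[1]+.0095,q[2]+(0 if th<1.3 else .0)),-180))
rows(T)
```

```text
t 1.35 meas-cmd mm [ 0.6 -1.4 -0.7] box [  1.2 178.8 284.3] F [ 0.3  0.6 -0.3] M [ 0.2  -0.13  0.08] g 0.017 j [ 26.  21.   8.  -0. -77. -42.] yaw 163.4
[1.94545701e-04 1.79959219e-01 2.85000000e-01] 180.03000000000003
[[0.63, 0.02, -5.5, 0.0, 0.0, 0.0], [0.62, 0.02, -7.74, 0.0, 0.0, 0.0], [0.89, 0.02, -9.97, 0.0, 0.0, 0.0], [1.42, 0.03, -12.15, 0.0, 0.0, 0.0], [2.21, 0.03, -14.25, 0.0, 0.0, 0.0]]
[[3.24, 0.03, -16.24, 0.0, 0.0, 0.0], [4.5, 0.03, -18.1, 0.0, 0.0, 0.0], [5.98, 0.03, -19.79, 0.0, 0.0, 0.0], [7.65, 0.03, -21.29, 0.0, 0.0, 0.0], [9.49, 0.03, -22.58, 0.0, 0.0, 0.0]]
[[11.13, 0.03, -23.48, 0.0, 0.0, 0.0], [12.85, 0.03, -24.21, 0.0, 0.0, 0.0], [14.63, 0.03, -24.76, 0.0, 0.0, 0.0], [16.1, 0.03, -25.08, 0.0, 0.0, 0.0], [17.58, 0.03, -25.28, 0.0, 0.0, 0.0]]
[(np.float64(55.4), np.float64(0.0)), (np.float64(22.4), np.float64(0.0)), (np.float64(22.4), np.float64(0.0)), (np.float64(22.4), np.float64(0.0)), (np.float64(22.4), np.float64(0.0)), (np.float64(22.4), np.float64(0.0)), (np.float64(22.4), np.float64(0.0)), (np.float64(22.4), np.float64(0.0)), (np.float64(22.4), np.float64(0.0)), (np.float64(22.4), np.float64(0.0)), (np.float64(18.7), np.float64(0.0)), (np.float64(18.7), np.float64(0.0)), (np.float64(18.7), np.float64(0.0)), (np.float64(15.0), np.float64(0.0)), (np.float64(15.0), np.float64(0.0))]
```

Call:
{"op": "play_rows", "data": {
  "plan": [
    [[0.3,0,-3.0,0,0,0],[0.6,0,-5.5,0,0,0],[0.6,0,-7.0,0,0,0],[0.7,0,-8.5,0,0,0],[0.9,0,-10.0,0,0,0]]
  ]
}}

```text
time_s: 1.98
tcp_pos: [0.5957, 0.0282, 0.2757]
ee_rot: [[0.001, -0.96, 0.28], [0.001, 0.28, 0.96], [-1.0, -0.0, 0.001]]
wrist_force: [0.1, 2.0, -0.2]
gripper_width: 0.005
```

Run:
```python
from p import *
done([0.9, 0, -10.0, 0, 0, 0]); chk()
T=[]
for th in [1.25,1.14,1.03,.92,.8]:
    q=lidpt(0,.187,.006,th); T.append(((0,q[1]+.0095,q[2]+(0 if th<1.3 else .0)),-180))
rows(T)
p,d=r.capture("side"); cv2.imwrite("pics/s1.png",cv2.resize(p[60:280,200:430],None,fx=2.5,fy=2.5))
```

```text
t 1.98 meas-cmd mm [-0.5  0.5 -0.3] box [ -0.4  80.3 275.7] F [ 0.1  2.  -0.2] M [ 0.74 -0.02 -0.03] g 0.005 j [ 18.  17.   1.  -0. -74. -34.] yaw 163.7
[[0.46, 0.03, -1.97, 0.0, 0.0, 0.0], [1.16, 0.03, -3.91, 0.0, 0.0, 0.0], [2.06, 0.03, -5.76, 0.0, 0.0, 0.0], [3.16, 0.03, -7.5, 0.0, 0.0, 0.0], [4.57, 0.03, -9.24, 0.0, 0.0, 0.0]]
[(np.float64(20.3), np.float64(0.0)), (np.float64(20.6), np.float64(0.0)), (np.float64(20.6), np.float64(0.0)), (np.float64(20.6), np.float64(0.0)), (np.float64(22.4), np.float64(0.0))]
```

View pics/s1.png

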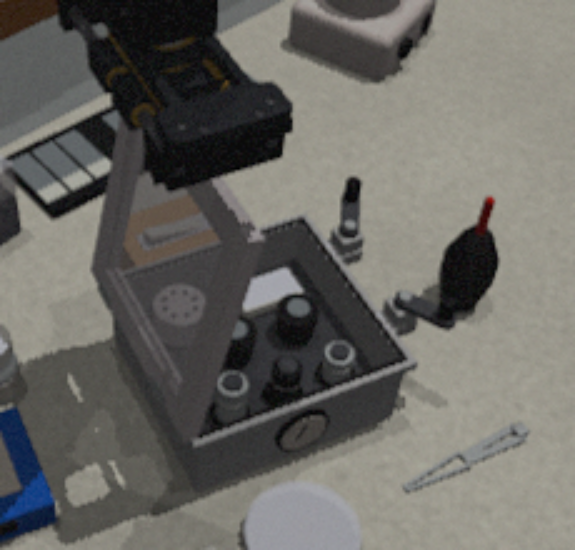

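The finger pushes the lid with about 2 N. The lid's free corner is now at (255,240) in the crop and moving inward, so I continue along the arc.

Call:
{"op": "play_rows", "data": {
  "plan": [
    [[0.5,0,-2.0,0,0,0],[1.2,0,-3.9,0,0,0],[2.1,0,-5.8,0,0,0],[3.2,0,-7.5,0,0,0],[4.6,0,-9.2,0,0,0]]
  ]
}}

```text
time_s: 2.65
tcp_pos: [0.5697, -0.0619, 0.2287]
ee_rot: [[-0.0, -0.96, 0.282], [-0.0, 0.282, 0.96], [-1.0, 0.0, -0.001]]
wrist_force: [0.8, 2.1, 1.2]
gripper_width: 0.005
```

Run:
```python
from p import *
done([4.6, 0, -9.2, 0, 0, 0]); chk()
T=[]
for th in [.68,.56,.45,.34,.24,.15,.08,.03,.0,-.01]:
    q=lidpt(0,.187,.006,th); T.append(((0,q[1]+.0095,q[2]+(0 if th<1.3 else .0)),-180))
rows(T)
```

```text
t 2.65 meas-cmd mm [-0.5 -1.3 -1.3] box [ 1.000e-01 -1.340e+01  2.287e+02] F [0.8 2.1 1.2] M [ 0.37 -0.12 -0.02] g 0.005 j [ 10.  17.  -6.   0. -67. -26.] yaw 163.6
[[1.58, 0.03, -1.61, 0.0, 0.0, 0.0], [3.36, 0.03, -2.97, 0.0, 0.0, 0.0], [5.13, 0.03, -4.02, 0.0, 0.0, 0.0], [7.0, 0.03, -4.88, 0.0, 0.0, 0.0], [8.77, 0.03, -5.47, 0.0, 0.0, 0.0]]
[[10.41, 0.03, -5.85, 0.0, 0.0, 0.0], [11.71, 0.03, -6.04, 0.0, 0.0, 0.0], [12.64, 0.03, -6.12, 0.0, 0.0, 0.0], [13.2, 0.03, -6.15, 0.0, 0.0, 0.0], [13.39, 0.03, -6.15, 0.0, 0.0, 0.0]]
[(np.float64(22.5), np.float64(0.0)), (np.float64(22.4), np.float64(0.0)), (np.float64(20.6), np.float64(0.0)), (np.float64(20.6), np.float64(0.0)), (np.float64(18.7), np.float64(0.0)), (np.float64(16.8), np.float64(0.0)), (np.float64(13.1), np.float64(0.0)), (np.float64(9.4), np.float64(0.0)), (np.float64(5.6), np.float64(0.0)), (np.float64(1.9), np.float64(0.0))]
```

Call:
{"op": "play_rows", "data": {
  "plan": [
    [[1.6,0,-1.6,0,0,0],[3.4,0,-3.0,0,0,0],[5.1,0,-4.0,0,0,0],[7.0,0,-4.9,0,0,0],[8.8,0,-5.5,0,0,0]]
  ]
}}

```text
time_s: 3.28
tcp_pos: [0.5539, -0.1145, 0.14]
ee_rot: [[-0.001, -0.959, 0.282], [-0.0, 0.282, 0.959], [-1.0, 0.001, -0.001]]
wrist_force: [1.3, 0.8, 1.0]
gripper_width: 0.007
```

Run:
```python
from p import *
done([8.8, 0, -5.5, 0, 0, 0]); chk()
T=[]
for th in [.15,.08,.03,.01,.01]:
    q=lidpt(0,.187,.006,th); T.append(((0,q[1]+.0095,q[2]+(0 if th<1.3 else .0)),-180))
rows(T)
```

```text
t 3.27 meas-cmd mm [-0.9 -1.1 -2. ] box [ -0.2 -68.4 140. ] F [1.3 0.8 1. ] M [ 0.27 -0.13  0.04] g 0.007 j [  5.  21. -15.   0. -55. -21.] yaw 163.6
[[1.61, 0.03, -0.35, 0.0, 0.0, 0.0], [2.91, 0.03, -0.54, 0.0, 0.0, 0.0], [3.84, 0.03, -0.62, 0.0, 0.0, 0.0], [4.21, 0.03, -0.64, 0.0, 0.0, 0.0], [4.21, 0.03, -0.64, 0.0, 0.0, 0.0]]
[(np.float64(16.5), np.float64(0.0)), (np.float64(13.1), np.float64(0.0)), (np.float64(9.4), np.float64(0.0)), (np.float64(3.7), np.float64(0.0)), (np.float64(0.0), np.float64(0.0))]
```

Call:
{"op": "play_rows", "data": {
  "plan": [
    [[1.6,0,-0.3,0,0,0],[2.9,0,-0.5,0,0,0],[3.6,0,-0.6,0,0,0],[3.9,0,-0.6,0,0,0],[4.1,0,-0.6,0,0,0]]
  ]
}}

```text
time_s: 3.9
tcp_pos: [0.5534, -0.1189, 0.1008]
ee_rot: [[0.001, -0.96, 0.281], [-0.0, 0.281, 0.96], [-1.0, -0.001, 0.0]]
wrist_force: [0.8, -0.6, 0.5]
gripper_width: 0.004
```

Run:
```python
from p import *
done([4.1, 0, -0.6, 0, 0, 0]); chk()
```

```text
t 3.9 meas-cmd mm [ 0.4  0.3 -0.2] box [  0.6 -72.7 100.8] F [ 0.8 -0.6  0.5] M [ 0.1  -0.11 -0.02] g 0.004 j [  4.  23. -17.   0. -50. -21.] yaw 163.7
```

Call:
{"op": "play_rows", "data": {
  "plan": [
    [[0.15,0,0,0,0,0],[0.3,0,0,0,0,0],[0.4,0,0,0,0,0],[0.4,0,0,0,0,0]]
  ]
}}

```text
time_s: 4.4
tcp_pos: [0.5534, -0.1189, 0.0983]
ee_rot: [[0.001, -0.96, 0.281], [-0.0, 0.281, 0.96], [-1.0, -0.001, -0.0]]
wrist_force: [-3.0, 1.3, 8.6]
gripper_width: 0.009
```

Run:
```python
from p import *
done([.4, 0, 0, 0, 0, 0]); chk()
```

```text
t 4.4 meas-cmd mm [0.3 0.3 1.3] box [  0.5 -72.7  98.3] F [-3.   1.3  8.6] M [0.52 0.72 0.01] g 0.009 j [  4.  23. -17.   0. -49. -21.] yaw 163.7
```

Contact stopped at z = 98.3 mm with 8.6 N, so the lid is on its rim. I'll lift and turn towards latch_a, then take pictures.

Run:
```python
from p import *
b,y=cur(); print(b,y); y-=360
T=lerp(b,y,[-.04,-.1,.165],-180+117.5*.42,5)
rows(T)
```

```text
[ 0.00032702 -0.07304075  0.097     ] 180.03000000000003
[[-1.36, 0.81, -0.54, -0.99, 0.0, 0.0], [-2.72, 1.61, -1.08, -1.97, 0.0, 0.0], [-4.08, 2.42, -1.62, -2.96, 0.0, 0.0], [-5.44, 3.23, -2.16, -3.95, 0.0, 0.0], [-6.8, 4.03, -2.69, -4.93, 0.0, 0.0]]
[(np.float64(16.7), np.float64(9.9)), (np.float64(16.7), np.float64(9.9)), (np.float64(16.7), np.float64(9.9)), (np.float64(16.7), np.float64(9.9)), (np.float64(16.7), np.float64(9.9))]
```

Call:
{"op": "play_rows", "data": {
  "plan": [
    [[-2.0,0,0,-0.9,0,0],[-4.0,1.0,-0.5,-1.9,0,0],[-5.5,2.0,-1.2,-2.9,0,0],[-6.2,3.0,-2.0,-3.9,0,0],[-6.8,4.0,-2.7,-4.9,0,0]]
  ],
  "hand": 0.46
}}

```text
time_s: 5.03
tcp_pos: [0.5068, -0.1337, 0.1652]
ee_rot: [[0.001, -0.839, -0.545], [0.0, -0.545, 0.839], [-1.0, -0.001, -0.0]]
wrist_force: [0.0, 0.8, -0.1]
gripper_width: 0.432
```

Run:
```python
from p import *
done([-6.8, 4.0, -2.7, -4.9, 0, 0]); chk()
b,y=cur(); print(b,y)
k=latch("a",2.05,.036,.165); print(k)
T=lerp(b,y,k,-180+117.5,7)
rows(T)
p,d=r.capture("side"); cv2.imwrite("pics/s2.png",cv2.resize(p[60:280,200:430],None,fx=2.5,fy=2.5))
p,d=r.capture("top"); cv2.imwrite("pics/t2.png",cv2.resize(p[100:300,200:460],None,fx=3,fy=3))
```

```text
t 5.03 meas-cmd mm [-0.3  0.   0.2] box [ -39.9 -100.1  165.2] F [ 0.   0.8 -0.1] M [ 0.02 -0.04  0.06] g 0.432 j [  3.  15. -19.  -0. -56.  30.] yaw -147.0
[-0.03965884 -0.10006169  0.165     ] -130.97
[np.float64(-0.07694504527080151), np.float64(-0.13059861688956165), 0.165]
[[0.0, 0.68, 0.12, -0.98, 0.0, 0.0], [0.0, 1.36, 0.23, -1.96, 0.0, 0.0], [0.0, 2.04, 0.35, -2.93, 0.0, 0.0], [0.0, 2.71, 0.46, -3.91, 0.0, 0.0], [0.0, 3.39, 0.58, -4.89, 0.0, 0.0]]
[[0.0, 4.07, 0.7, -5.87, 0.0, 0.0], [0.0, 4.75, 0.81, -6.85, 0.0, 0.0]]
[(np.float64(6.9), np.float64(9.8)), (np.float64(6.9), np.float64(9.8)), (np.float64(6.9), np.float64(9.8)), (np.float64(6.9), np.float64(9.8)), (np.float64(6.9), np.float64(9.8)), (np.float64(6.9), np.float64(9.8)), (np.float64(6.9), np.float64(9.8))]
```

View pics/s2.png

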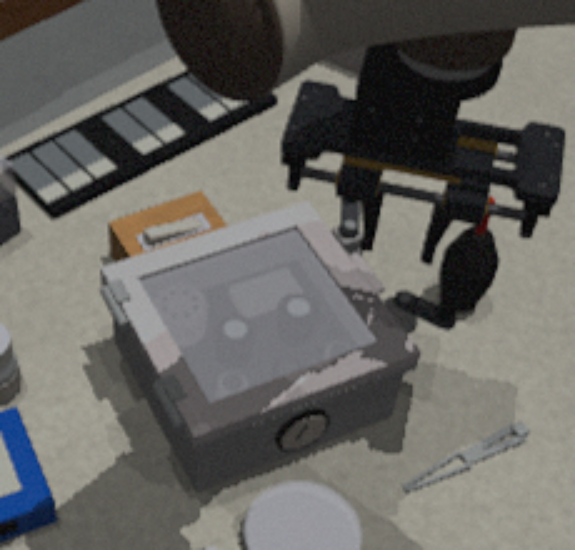

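View pics/t2.png

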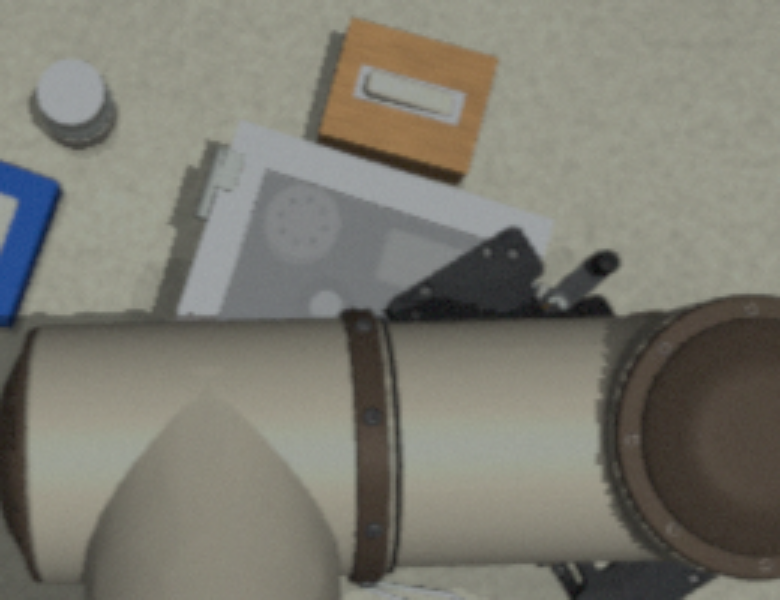

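The lid lies flat on the rim in both views: its side-view corners are at (105,270) and (410,345). The arm hides latch_a from above, but the side view shows its knob still at about (435,312). I continue to latch_a.

Call:
{"op": "play_rows", "data": {
  "plan": [
    [[0,0.7,0.1,-1.0,0,0],[0,1.4,0.2,-2.0,0,0],[0,2.1,0.35,-3.0,0,0],[0,2.7,0.45,-4.0,0,0],[0,3.4,0.6,-5.0,0,0]]
  ]
}}

```text
time_s: 5.75
tcp_pos: [0.4755, -0.1469, 0.1643]
ee_rot: [[0.0, -0.125, -0.992], [-0.0, -0.992, 0.125], [-1.0, 0.0, -0.0]]
wrist_force: [-0.5, 0.2, 0.1]
gripper_width: 0.457
```

Run:
```python
from p import *
done([0, 3.4, 0.6, -5.0, 0, 0]); chk()
b,y=cur(); print(b,y)
k=latch("a",2.05,.036,.140);k2=latch("a",2.05,.036,.114)
T=lerp(b,y,k,-180+117.5,2)+lerp(k,-62.5,k2,-62.5,2)
rows(T)
```

```text
t 5.75 meas-cmd mm [ 0.3  0.2 -0.7] box [ -66.3 -121.5  164.3] F [-0.5  0.2  0.1] M [-0.05 -0.03 -0.01] g 0.457 j [  2.  13. -22.   0. -55.  81.] yaw -97.2
[-0.06648173 -0.12179951  0.165     ] -80.97
[[1.25, 0.35, 0.59, -0.92, 0.0, 0.0], [2.5, 0.7, 1.17, -1.85, 0.0, 0.0], [3.8, 0.7, 1.17, -1.85, 0.0, 0.0], [5.1, 0.7, 1.17, -1.85, 0.0, 0.0]]
[(np.float64(14.2), np.float64(9.2)), (np.float64(14.2), np.float64(9.2)), (np.float64(13.0), np.float64(0.0)), (np.float64(13.0), np.float64(0.0))]
```

Call:
{"op": "play_rows", "data": {
  "plan": [
    [[0.6,0.3,0.6,-0.9,0,0],[1.8,0.7,1.2,-1.85,0,0],[2.6,0.7,1.2,-1.85,0,0],[3.8,0.7,1.2,-1.85,0,0],[5.0,0.7,1.2,-1.85,0,0]]
  ]
}}

```text
time_s: 6.38
tcp_pos: [0.4628, -0.1522, 0.1137]
ee_rot: [[0.0, 0.192, -0.981], [-0.0, -0.981, -0.192], [-1.0, 0.0, -0.0]]
wrist_force: [0.3, -0.4, -0.6]
gripper_width: 0.457
```

Run:
```python
from p import *
done([5.0, 0.7, 1.2, -1.85, 0, 0]); chk(); print(cur())
p,d=r.capture("side"); cv2.imwrite("pics/s3.png",cv2.resize(p[100:260,280:440],None,fx=3.7,fy=3.7,interpolation=cv2.INTER_CUBIC))
```

```text
t 6.38 meas-cmd mm [ 0.3  0.2 -1.3] box [ -77.  -130.3  113.7] F [ 0.3 -0.4 -0.6] M [-0.01  0.   -0.04] g 0.457 j [  1.  15. -27.   0. -47. 100.] yaw -78.9
(array([-0.07723434, -0.13059617,  0.115     ]), np.float64(-62.46999999999998))
```

View pics/s3.png

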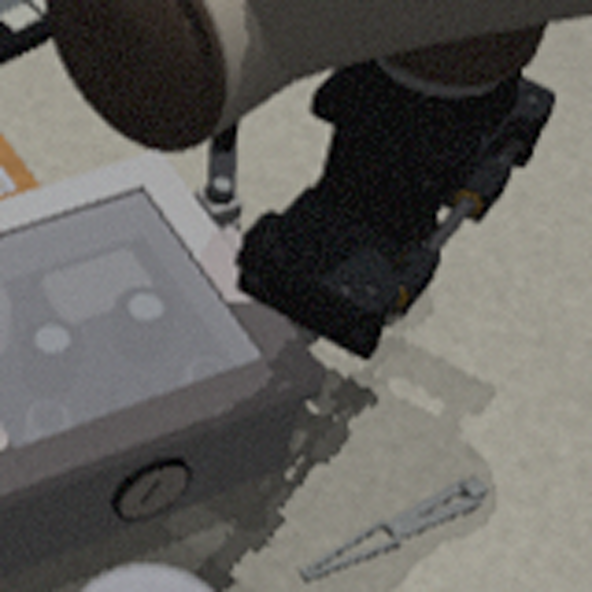

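The gripper hides the knob. The width after closing should show whether I've got it: 14/87 is about 0.16.

Call:
{"op": "play_rows", "data": {
  "plan": [
    [[0,0,0,0,0,0],[0,0,0,0,0,0],[0,0,0,0,0,0],[0,0,0,0,0,0]]
  ],
  "hand": 0.1
}}

```text
time_s: 6.92
tcp_pos: [0.4623, -0.1527, 0.1149]
ee_rot: [[-0.0, 0.194, -0.981], [-0.001, -0.981, -0.194], [-1.0, 0.001, 0.0]]
wrist_force: [-1.6, -2.1, 0.8]
gripper_width: 0.14
```

Run:
```python
from p import *
chk()
P=np.radians(117.5)
T=[(latch("a",P*(1-k/12),.036,.115),-180+117.5*(1-k/12)) for k in range(1,6)]
rows(T)
```

```text
t 6.92 meas-cmd mm [-0.2 -0.2 -0.1] box [ -77.3 -130.8  114.9] F [-1.6 -2.1  0.8] M [-0.66  0.28 -0.03] g 0.14 j [  1.  15. -27.   0. -48. 100.] yaw -78.8
[[0.0, -0.6, -0.08, 0.98, 0.0, 0.0], [0.0, -1.19, -0.23, 1.96, 0.0, 0.0], [0.0, -1.75, -0.49, 2.94, 0.0, 0.0], [0.0, -2.26, -0.84, 3.92, 0.0, 0.0], [0.0, -2.7, -1.26, 4.9, 0.0, 0.0]]
[(np.float64(6.0), np.float64(9.8)), (np.float64(6.1), np.float64(9.8)), (np.float64(6.1), np.float64(9.8)), (np.float64(6.1), np.float64(9.8)), (np.float64(6.1), np.float64(9.8))]
```

Call:
{"op": "play_rows", "data": {
  "plan": [
    [[0,-0.6,-0.1,0.98,0,0],[0,-1.2,-0.25,1.96,0,0],[0,-1.75,-0.5,2.94,0,0],[0,-2.25,-0.85,3.92,0,0],[0,-2.7,-1.25,4.9,0,0]]
  ]
}}

```text
time_s: 7.55
tcp_pos: [0.4698, -0.1239, 0.1149]
ee_rot: [[0.001, -0.618, -0.786], [-0.001, -0.786, 0.618], [-1.0, 0.0, -0.001]]
wrist_force: [1.2, -4.7, -1.9]
gripper_width: 0.144
```

Run:
```python
from p import *
done([0, -2.7, -1.25, 4.9, 0, 0]); chk()
P=np.radians(117.5)
T=[(latch("a",P*(1-k/12),.036,.115),-180+117.5*(1-k/12)) for k in range(6,11)]
rows(T)
p,d=r.capture("side"); cv2.imwrite("pics/s4.png",cv2.resize(p[100:260,280:440],None,fx=3.7,fy=3.7,interpolation=cv2.INTER_CUBIC))
```

```text
t 7.55 meas-cmd mm [ 0.3 -0.3 -0.1] box [ -78.3 -101.1  114.9] F [ 1.2 -4.7 -1.9] M [-1.54 -0.42 -0.09] g 0.144 j [  4.  15. -27.   0. -47.  47.] yaw -128.2
[[0.0, -0.62, -0.06, 0.98, 0.0, 0.0], [0.0, -1.22, -0.22, 1.96, 0.0, 0.0], [0.0, -1.77, -0.47, 2.94, 0.0, 0.0], [0.0, -2.28, -0.82, 3.92, 0.0, 0.0], [0.0, -2.72, -1.25, 4.89, 0.0, 0.0]]
[(np.float64(6.2), np.float64(9.8)), (np.float64(6.1), np.float64(9.8)), (np.float64(6.1), np.float64(9.8)), (np.float64(6.1), np.float64(9.8)), (np.float64(6.1), np.float64(9.8))]
```

View pics/s4.png

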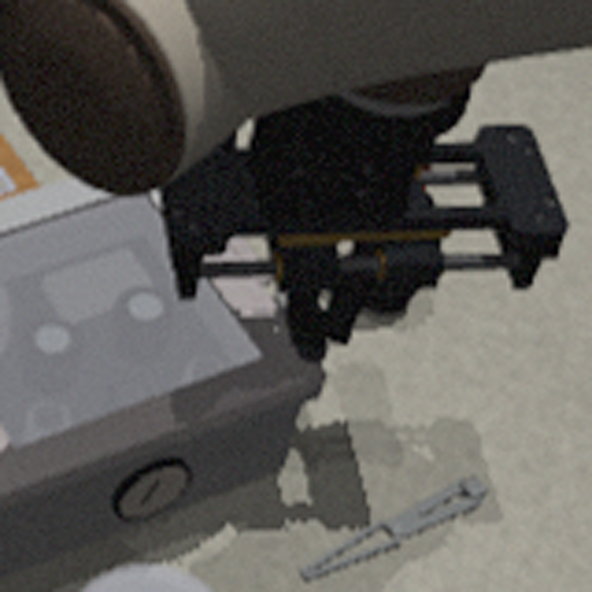

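The grip holds at width 0.144 with about 5 N of force. The fingers, near (315,335) in the crop, carry the knob over the lid edge, and the arm clears everything else.

Call:
{"op": "play_rows", "data": {
  "plan": [
    [[0,-0.6,-0.05,0.98,0,0],[0,-1.2,-0.2,1.96,0,0],[0,-1.75,-0.45,2.94,0,0],[0,-2.3,-0.8,3.92,0,0],[0,-2.7,-1.25,4.9,0,0]]
  ]
}}

```text
time_s: 8.22
tcp_pos: [0.4957, -0.1109, 0.1148]
ee_rot: [[-0.001, -0.999, -0.052], [-0.002, -0.052, 0.999], [-1.0, 0.001, -0.002]]
wrist_force: [-1.6, -6.1, 0.9]
gripper_width: 0.143
```

Run:
```python
from p import *
done([0, -2.7, -1.25, 4.9, 0, 0]); chk()
P=np.radians(117.5)
T=[(latch("a",P*(1-k/12),.036,.115),-180+117.5*(1-k/12)) for k in (11,12,12)]
rows(T)
```

```text
t 8.22 meas-cmd mm [-0.2 -1.  -0.2] box [-57.  -81.3 114.8] F [-1.6 -6.1  0.9] M [-1.73  0.13  0.03] g 0.143 j [  6.  17. -24.   0. -49.  -3.] yaw -177.0
[[0.0, -0.62, -0.03, 0.97, 0.0, 0.0], [0.0, -1.22, -0.19, 1.95, 0.0, 0.0], [0.0, -1.22, -0.19, 1.95, 0.0, 0.0]]
[(np.float64(6.3), np.float64(9.7)), (np.float64(6.1), np.float64(9.8)), (np.float64(0.0), np.float64(0.0))]
```

Call:
{"op": "play_rows", "data": {
  "plan": [
    [[0,-0.6,-0.05,0.97,0,0],[0,-1.2,-0.2,1.95,0,0],[0,-1.2,-0.2,1.95,0,0],[0,-1.2,-0.2,1.95,0,0]]
  ]
}}

```text
time_s: 8.72
tcp_pos: [0.5076, -0.1125, 0.1148]
ee_rot: [[-0.001, -0.96, 0.279], [-0.002, 0.279, 0.96], [-1.0, 0.0, -0.002]]
wrist_force: [-0.1, -5.7, 0.9]
gripper_width: 0.149
```

Run:
```python
from p import *
done([0, -1.2, -0.2, 1.95, 0, 0]); chk(); print(cur())
```

```text
t 8.72 meas-cmd mm [-0.4 -1.2 -0.2] box [-45.2 -79.5 114.8] F [-0.1 -5.7  0.9] M [-1.8   0.15  0.  ] g 0.149 j [  5.  18. -23.   0. -49. -22.] yaw 163.8
(array([-0.04513629, -0.0781978 ,  0.115     ]), np.float64(180.03000000000003))
```

Knob a is at box x = -45.2 mm, against a target of -45. I'll release it, lift and go to latch_b.

Call:
{"op": "play_rows", "data": {
  "plan": [
    [[0,0,0,0,0,0],[0,0,0,0,0,0],[-1.0,0,0,0,0,0],[-3.0,0,0,0,0,0],[-5.0,0,0,0,0,0]]
  ],
  "hand": 0.46
}}

```text
time_s: 9.35
tcp_pos: [0.5082, -0.1109, 0.1658]
ee_rot: [[0.001, -0.96, 0.28], [0.0, 0.28, 0.96], [-1.0, -0.001, 0.0]]
wrist_force: [-0.1, -0.2, -0.3]
gripper_width: 0.455
```

Run:
```python
from p import *
done([-5.0, 0, 0, 0, 0, 0]); chk()
b,y=cur(); y=-180
k=latch("b",2.07,.036,.165); print(k)
T=lerp(b,y,k,-180-118.6,12); rows(T[:5])
p,d=r.capture("side"); cv2.imwrite("pics/s5.png",cv2.resize(p[100:260,280:440],None,fx=3.7,fy=3.7,interpolation=cv2.INTER_CUBIC))
```

```text
t 9.35 meas-cmd mm [0.2 0.4 0.8] box [-45.1 -77.8 165.8] F [-0.1 -0.2 -0.3] M [ 0.09 -0.1  -0.01] g 0.455 j [  6.  15. -19.  -0. -56. -22.] yaw 163.7
[np.float64(0.07660670626796681), np.float64(-0.1312341555897139), 0.165]
[[0.0, -1.01, -0.44, 0.99, 0.0, 0.0], [0.0, -2.03, -0.89, 1.98, 0.0, 0.0], [0.0, -3.04, -1.33, 2.97, 0.0, 0.0], [0.0, -4.06, -1.77, 3.96, 0.0, 0.0], [0.0, -5.07, -2.21, 4.94, 0.0, 0.0]]
[(np.float64(11.1), np.float64(9.9)), (np.float64(11.1), np.float64(9.9)), (np.float64(11.1), np.float64(9.9)), (np.float64(11.1), np.float64(9.9)), (np.float64(11.1), np.float64(9.9))]
```

View pics/s5.png

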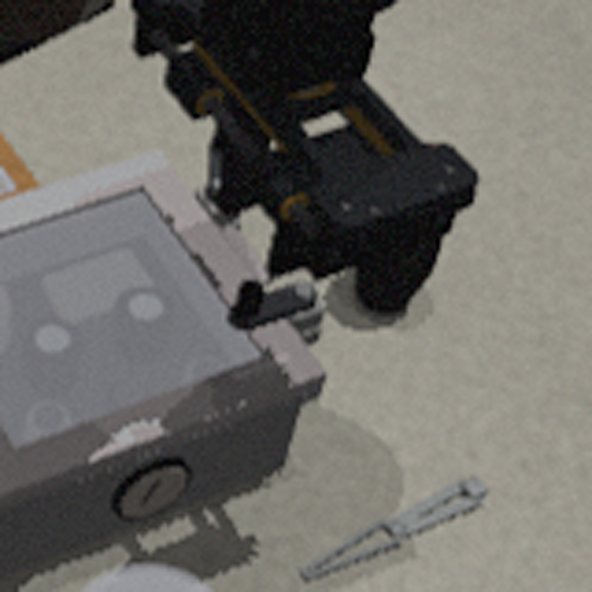

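Latch_a now lies square across the lid edge, with its knob at (247,298) and its pivot at (305,295) in the crop. Next is latch_b.

Call:
{"op": "play_rows", "data": {
  "plan": [
    [[0,-1.0,-0.4,1.0,0,0],[0,-2.0,-0.9,2.0,0,0],[0,-3.0,-1.3,3.0,0,0],[0,-4.0,-1.8,4.0,0,0],[0,-5.1,-2.2,5.0,0,0]]
  ]
}}

```text
time_s: 10.02
tcp_pos: [0.5511, -0.1466, 0.1647]
ee_rot: [[0.0, -0.397, 0.918], [0.0, 0.918, 0.397], [-1.0, 0.0, 0.0]]
wrist_force: [0.2, 0.3, 0.3]
gripper_width: 0.457
```

Run:
```python
from p import *
done([0, -5.1, -2.2, 5.0, 0, 0]); chk()
b,y=cur(); y=y-360 if y>0 else y;print(b,y)
k=latch("b",2.07,.036,.165)
T=lerp(b,y,k,-180-118.6,7); rows(T)
p,d=r.capture("side"); cv2.imwrite("pics/s6.png",cv2.resize(p[100:260,280:440],None,fx=3.7,fy=3.7,interpolation=cv2.INTER_CUBIC))
```

```text
t 10.03 meas-cmd mm [ 0.3  0.2 -0.3] box [  6.1 -99.9 164.7] F [0.2 0.3 0.3] M [ 0.03 -0.16 -0.09] g 0.457 j [  1.  20. -12.  -0. -58. -68.] yaw 113.4
[ 0.00587523 -0.10017109  0.165     ] -229.96999999999997
[[0.0, -0.99, 0.49, 0.98, 0.0, 0.0], [0.0, -1.98, 0.98, 1.96, 0.0, 0.0], [0.0, -2.97, 1.46, 2.94, 0.0, 0.0], [0.0, -3.96, 1.95, 3.92, 0.0, 0.0], [0.0, -4.95, 2.44, 4.9, 0.0, 0.0]]
[[0.0, -5.94, 2.93, 5.88, 0.0, 0.0], [0.0, -6.93, 3.42, 6.86, 0.0, 0.0]]
[(np.float64(11.0), np.float64(9.8)), (np.float64(11.0), np.float64(9.8)), (np.float64(11.0), np.float64(9.8)), (np.float64(11.0), np.float64(9.8)), (np.float64(11.0), np.float64(9.8)), (np.float64(11.0), np.float64(9.8)), (np.float64(11.0), np.float64(9.8))]
```

View pics/s6.png

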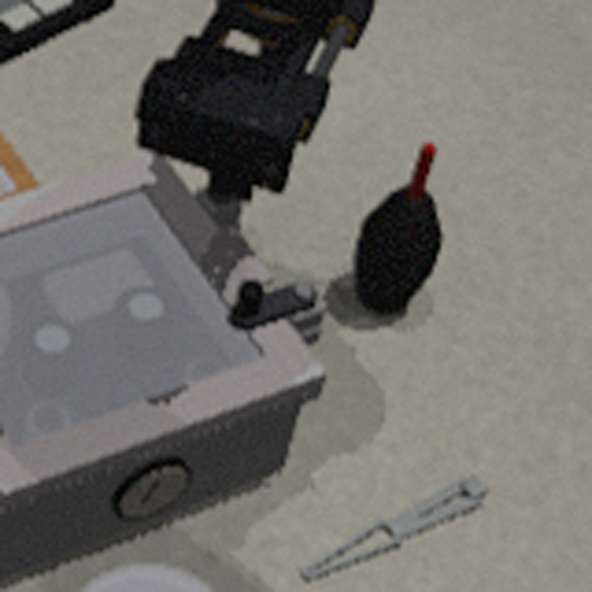

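Latch_a stays square and the blower at (398,250) is clear, so I continue.

Call:
{"op": "play_rows", "data": {
  "plan": [
    [[0,-1.0,0.5,1.0,0,0],[0,-2.0,1.0,2.0,0,0],[0,-3.0,1.5,3.0,0,0],[0,-4.0,1.95,3.95,0,0],[0,-4.95,2.45,4.9,0,0]]
  ]
}}

```text
time_s: 10.7
tcp_pos: [0.5932, -0.182, 0.1646]
ee_rot: [[0.0, 0.43, 0.903], [0.0, 0.903, -0.43], [-1.0, 0.0, -0.0]]
wrist_force: [0.1, -0.1, -0.1]
gripper_width: 0.461
```

Run:
```python
from p import *
done([0, -4.95, 2.45, 4.9, 0, 0]); chk()
b,y=cur(); y=y-360 if y>0 else y;print(b,y)
k=latch("b",2.07,.036,.145);k2=latch("b",2.07,.036,.115)
T=lerp(b,y,k,-180-118.6,2)+lerp(k,-298.6,k2,-298.6,3); rows(T)
p,d=r.capture("top"); cv2.imwrite("pics/t6.png",cv2.resize(p[100:300,200:460],None,fx=3,fy=3,interpolation=cv2.INTER_CUBIC))
```

```text
t 10.7 meas-cmd mm [ 0.1  0.3 -0.4] box [  56.5 -122.   164.6] F [ 0.1 -0.1 -0.1] M [-0.03 -0.21  0.03] g 0.461 j [  -2.   24.   -5.   -0.  -61. -113.] yaw 64.5
[ 0.0564729 -0.1223155  0.165    ] -278.96999999999997
[[1.0, -0.28, 1.06, 0.98, 0.0, 0.0], [2.0, -0.57, 2.13, 1.96, 0.0, 0.0], [3.0, -0.57, 2.13, 1.96, 0.0, 0.0], [4.0, -0.57, 2.13, 1.96, 0.0, 0.0], [5.0, -0.57, 2.13, 1.96, 0.0, 0.0]]
[(np.float64(14.9), np.float64(9.8)), (np.float64(14.9), np.float64(9.8)), (np.float64(10.0), np.float64(0.0)), (np.float64(10.0), np.float64(0.0)), (np.float64(10.0), np.float64(0.0))]
```

View pics/t6.png

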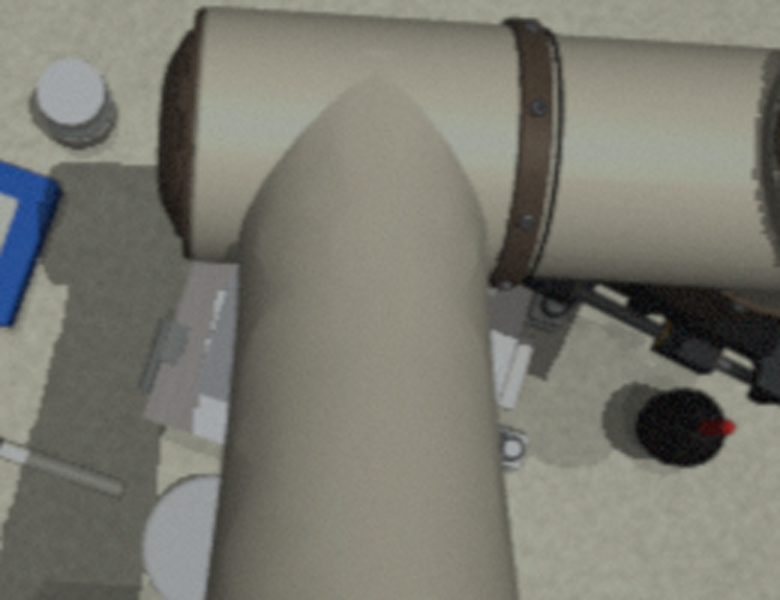

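The arm hides most of the lid from above. Blower, jar and dish look unmoved. I'll descend around knob b, watching the force.

Call:
{"op": "play_rows", "data": {
  "plan": [
    [[0.5,-0.3,1.1,1.0,0,0],[1.8,-0.55,2.1,1.95,0,0],[2.8,-0.55,2.1,1.95,0,0],[4.0,-0.55,2.1,1.95,0,0],[5.0,-0.55,2.1,1.95,0,0]]
  ]
}}

```text
time_s: 11.38
tcp_pos: [0.6092, -0.1957, 0.1138]
ee_rot: [[-0.001, 0.703, 0.711], [0.0, 0.711, -0.703], [-1.0, -0.0, -0.001]]
wrist_force: [0.6, -0.5, 0.3]
gripper_width: 0.463
```

Call:
{"op": "play_rows", "data": {
  "plan": [
    [[0,0,0,0,0,0],[0,0,0,0,0,0],[0,0,0,0,0,0],[0,0,0,0,0,0]]
  ],
  "hand": 0.1
}}

```text
time_s: 11.88
tcp_pos: [0.6099, -0.1966, 0.1152]
ee_rot: [[0.001, 0.705, 0.709], [-0.001, 0.709, -0.705], [-1.0, 0.0, 0.001]]
wrist_force: [0.2, -1.4, 0.9]
gripper_width: 0.146
```

Run:
```python
from p import *
done([5.0, -0.55, 2.1, 1.95, 0, 0]); chk(); print(cur())
P=118.6
T=[(latch("b",np.radians(P)*(1-k/12),.036,.115),-180-P*(1-k/12)) for k in range(1,6)]
rows(T)
```

```text
t 11.88 meas-cmd mm [ 0.2 -0.3  0.2] box [  76.7 -131.3  115.2] F [ 0.2 -1.4  0.9] M [-0.67 -0.06  0.02] g 0.146 j [  -3.   29.   -5.    0.  -56. -131.] yaw 45.2
(array([ 0.07635853, -0.1310225 ,  0.115     ]), np.float64(61.53000000000003))
[[0.0, 0.61, -0.02, -0.98, 0.0, 0.0], [0.0, 1.21, -0.18, -1.96, 0.0, 0.0], [0.0, 1.78, -0.44, -2.95, 0.0, 0.0], [0.0, 2.29, -0.79, -3.94, 0.0, 0.0], [0.0, 2.73, -1.22, -4.93, 0.0, 0.0]]
[(np.float64(6.1), np.float64(9.8)), (np.float64(6.2), np.float64(9.9)), (np.float64(6.2), np.float64(9.9)), (np.float64(6.2), np.float64(9.9)), (np.float64(6.2), np.float64(9.9))]
```

Gripped, at the same width of 0.146. Now the arc.

Call:
{"op": "play_rows", "data": {
  "plan": [
    [[0,0.6,-0.05,-0.98,0,0],[0,1.2,-0.2,-1.96,0,0],[0,1.8,-0.45,-2.95,0,0],[0,2.3,-0.8,-3.94,0,0],[0,2.7,-1.2,-4.9,0,0]]
  ]
}}

```text
time_s: 12.5
tcp_pos: [0.6194, -0.1685, 0.115]
ee_rot: [[-0.002, -0.078, 0.997], [-0.0, 0.997, 0.078], [-1.0, -0.0, -0.002]]
wrist_force: [-3.1, -0.1, 3.1]
gripper_width: 0.147
```

Run:
```python
from p import *
done([0, 2.7, -1.2, -4.9, 0, 0]); chk(); print(cur())
P=118.6
T=[(latch("b",np.radians(P)*(1-k/12),.036,.115),-180-P*(1-k/12)) for k in range(6,11)]
rows(T)
```

```text
t 12.5 meas-cmd mm [-0.8  0.1  0. ] box [  77.9 -101.7  115. ] F [-3.1 -0.1  3.1] M [-0.2   0.64 -0.03] g 0.147 j [ -1.  29.  -5.   0. -56. -85.] yaw 94.5
(array([ 0.07868059, -0.10156731,  0.115     ]), np.float64(110.53000000000003))
[[0.0, 0.65, -0.05, -1.02, 0.0, 0.0], [0.0, 1.25, -0.21, -2.01, 0.0, 0.0], [0.0, 1.81, -0.47, -2.99, 0.0, 0.0], [0.0, 2.32, -0.83, -3.98, 0.0, 0.0], [0.0, 2.76, -1.26, -4.97, 0.0, 0.0]]
[(np.float64(6.5), np.float64(10.2)), (np.float64(6.2), np.float64(9.9)), (np.float64(6.2), np.float64(9.9)), (np.float64(6.2), np.float64(9.9)), (np.float64(6.2), np.float64(9.9))]
```

Call:
{"op": "play_rows", "data": {
  "plan": [
    [[0,0.65,-0.05,-1.0,0,0],[0,1.25,-0.2,-2.0,0,0],[0,1.8,-0.45,-3.0,0,0],[0,2.3,-0.85,-4.0,0,0],[0,2.75,-1.25,-4.95,0,0]]
  ]
}}

```text
time_s: 13.12
tcp_pos: [0.6044, -0.1426, 0.115]
ee_rot: [[-0.002, -0.809, 0.588], [-0.001, 0.588, 0.809], [-1.0, 0.001, -0.002]]
wrist_force: [-4.4, -4.0, 2.9]
gripper_width: 0.141
```

Run:
```python
from p import *
done([0, 2.75, -1.25, -4.95, 0, 0]); chk(); print(cur())
P=118.6
T=[(latch("b",np.radians(P)*(1-k/12),.036,.115),-180-P*(1-k/12)) for k in (11,12)]
rows(T)
```

```text
t 13.12 meas-cmd mm [-1.3 -0.5  0. ] box [ 56.2 -81.  115. ] F [-4.4 -4.   2.9] M [-1.17  0.77 -0.03] g 0.141 j [  2.  27.  -8.   0. -55. -38.] yaw 144.0
(array([ 0.05733029, -0.0801976 ,  0.115     ]), np.float64(160.03000000000003))
[[0.0, 0.63, -0.05, -1.01, 0.0, 0.0], [0.0, 1.23, -0.21, -2.0, 0.0, 0.0]]
[(np.float64(6.4), np.float64(10.1)), (np.float64(6.2), np.float64(9.9))]
```

Call:
{"op": "play_rows", "data": {
  "plan": [
    [[0,0.65,-0.05,-1.0,0,0],[0,1.25,-0.2,-2.0,0,0],[0,1.25,-0.2,-2.0,0,0],[0,1.25,-0.2,-2.0,0,0]]
  ]
}}

```text
time_s: 13.62
tcp_pos: [0.593, -0.1371, 0.115]
ee_rot: [[-0.003, -0.959, 0.282], [-0.001, 0.282, 0.959], [-1.0, 0.003, -0.002]]
wrist_force: [-3.5, -4.3, 2.3]
gripper_width: 0.147
```

Run:
```python
from p import *
done([0, 1.25, -0.2, -2.0, 0, 0]); chk(); print(cur())
```

```text
t 13.62 meas-cmd mm [-1.5 -0.8  0. ] box [ 43.7 -79.  115. ] F [-3.5 -4.3  2.3] M [-1.05  1.01 -0.03] g 0.147 j [  2.  26. -10.   0. -54. -19.] yaw 163.6
(array([ 0.04489884, -0.07780824,  0.115     ]), np.float64(180.03000000000003))
```

Call:
{"op": "play_rows", "data": {
  "plan": [
    [[0,0,0,0,0,0],[0,0,0,0,0,0],[-1.0,0,0,0,0,0],[-4.0,0,0,0,0,0],[-8.0,0,0,0,0,0]]
  ],
  "hand": 0.46
}}

```text
time_s: 14.25
tcp_pos: [0.5943, -0.1358, 0.1951]
ee_rot: [[-0.001, -0.96, 0.281], [0.0, 0.281, 0.96], [-1.0, 0.001, -0.0]]
wrist_force: [1.1, -0.4, 0.6]
gripper_width: 0.454
```

Run:
```python
from p import *
done([-8.0, 0, 0, 0, 0, 0]); chk()
b,y=cur(); rows(lerp(b,y,[0,.24,.25],y,6))
```

```text
t 14.25 meas-cmd mm [-0.2  0.5  0.1] box [ 44.5 -77.4 195.1] F [ 1.1 -0.4  0.6] M [ 0.04 -0.12  0.04] g 0.454 j [  2.  22.  -4.  -0. -64. -19.] yaw 163.7
[[-0.92, 0.75, 5.3, 0.0, 0.0, 0.0], [-1.83, 1.49, 10.59, 0.0, 0.0, 0.0], [-2.75, 2.24, 15.89, 0.0, 0.0, 0.0], [-3.67, 2.98, 21.19, 0.0, 0.0, 0.0], [-4.58, 3.73, 26.49, 0.0, 0.0, 0.0]]
[[-5.5, 4.47, 31.78, 0.0, 0.0, 0.0]]
[(np.float64(54.3), np.float64(0.0)), (np.float64(54.3), np.float64(0.0)), (np.float64(54.3), np.float64(0.0)), (np.float64(54.3), np.float64(0.0)), (np.float64(54.3), np.float64(0.0)), (np.float64(54.3), np.float64(0.0))]
```

Call:
{"op": "play_rows", "data": {
  "plan": [
    [[-1.5,0.5,5,0,0,0],[-3,1.5,10,0,0,0],[-4,2.5,15,0,0,0],[-5,3.5,20,0,0,0],[-5.5,5,25,0,0,0]]
  ]
}}

```text
time_s: 14.88
tcp_pos: [0.6173, 0.12, 0.2512]
ee_rot: [[0.003, -0.96, 0.281], [0.001, 0.281, 0.96], [-1.0, -0.002, 0.002]]
wrist_force: [0.2, 0.3, -0.8]
gripper_width: 0.459
```

Call:
{"op": "play_rows", "data": {
  "plan": [
    [[0,3,5,0,0,0],[0,6,10,0,0,0],[0,9,15,0,0,0],[0,12,20,0,0,0],[0,15,25,0,0,0]]
  ]
}}

```text
time_s: 15.5
tcp_pos: [0.5425, 0.4022, 0.2506]
ee_rot: [[0.001, -0.96, 0.281], [0.001, 0.281, 0.96], [-1.0, -0.001, 0.002]]
wrist_force: [0.8, 0.1, 0.5]
gripper_width: 0.458
```

Run:
```python
from p import *
done([-5.5, 5, 25, 0, 0, 0]);done([0, 15, 25, 0, 0, 0]); chk()
pt,dt=r.capture("top"); ps,ds=r.capture("side"); cv2.imwrite("pics/t7r.png",pt);cv2.imwrite("pics/s7r.png",ps);np.save("pics/t7.npy",dt);np.save("pics/s7.npy",ds)
cv2.imwrite("pics/t7.png",cv2.resize(pt[150:290,240:450],None,fx=3.8,fy=3.8,interpolation=cv2.INTER_CUBIC))
cv2.imwrite("pics/s7.png",cv2.resize(ps[110:260,220:420],None,fx=3.9,fy=3.9,interpolation=cv2.INTER_CUBIC))
```

```text
t 15.5 meas-cmd mm [-1.   2.4  0.6] box [-157.   424.1  250.6] F [0.8 0.1 0.5] M [ 0.09 -0.19 -0.01] g 0.458 j [ 50.  26.  11.   0. -75. -67.] yaw 163.7
```

View pics/t7.png

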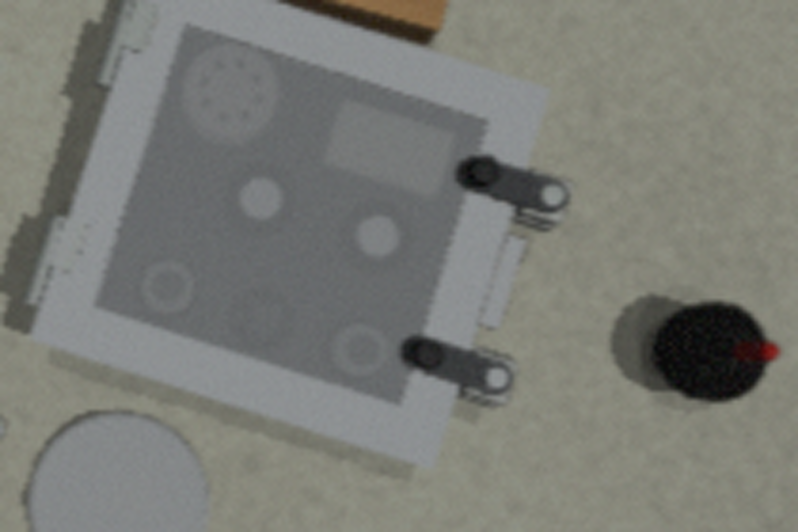

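View pics/s7.png

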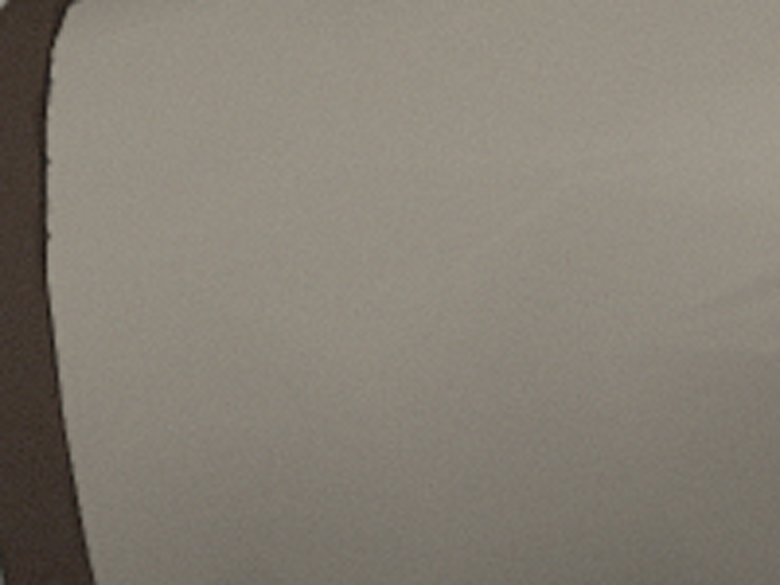

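From above, the lid covers the rim. Both bars lie across its edge: knobs at (482,172) and (427,352), pivots at (552,194) and (497,377). I'll measure the bar angles against the lid edge in a rectified image.

Run:
```python
from p import *
img=cv2.imread("pics/t7r.png")
# rectify to box frame at z=.1055, 0.25 mm/px ; x->cols , y up
s=.00025; x0,x1,y0,y1=-.12,.12,-.15,.12
def rect(z):
    c=np.array([[x0,y1,z],[x1,y1,z],[x1,y0,z],[x0,y0,z]]); q=proj("top",b2w(c)).astype(np.float32)
    w,h_=int((x1-x0)/s),int((y1-y0)/s); M=cv2.getPerspectiveTransform(q,np.float32([[0,0],[w,0],[w,h_],[0,h_]])); return cv2.warpPerspective(img,M,(w,h_),flags=cv2.INTER_CUBIC)
A=rect(.1055); g=cv2.GaussianBlur(cv2.cvtColor(A,cv2.COLOR_BGR2GRAY).astype(float),(0,0),3)
def X(c): return x0+c*s
def row(y): return int((y1-y)/s)
for n,px in (("a",-.045),("b",.045)):
    L=[]
    for y in np.arange(-.106,-.086,.001):
        c0=int((px-.020-x0)/s); pr=g[row(y),c0:c0+160]; gr=np.diff(pr)
        # darkest segment edges
        m=len(gr)//2; l=gr[:m].argmin(); rr=m+gr[m:].argmax(); L.append((y,X(c0+l+.5),X(c0+rr+.5)))
    L=np.array(L); mid=(L[:,1]+L[:,2])/2
    for nm,v in (("left",L[:,1]),("right",L[:,2]),("mid",mid)):
        f=np.polyfit(L[:,0],v,1); print(n,nm,"slope deg",round(np.degrees(np.arctan(f[0])),2),"at pivot x mm",round(np.polyval(f,-.114)*1000,2),"knob", round(np.polyval(f,-.078)*1000,2),"res",round(np.std(v-np.polyval(f,L[:,0]))*1000,2))
    print(" width",np.median(L[:,2]-L[:,1])*1000)
# lid edges at z .098
A2=rect(.098); g2=cv2.GaussianBlur(cv2.cvtColor(A2,cv2.COLOR_BGR2GRAY).astype(float),(0,0),3)
D=np.load("pics/t7.npy"); B=w2b(cloud("top",D).reshape(-1,3)); k=(abs(B[:,2]-.098)<.004)&(abs(B[:,0])<.12)&(abs(B[:,1])<.13)
Q=B[k]; 
for nm,ax,sg in (("x-",0,-1),("x+",0,1),("y+",1,1)):
    o=1-ax; e=[]
    for a in np.arange(-.08,.08,.006):
        q=Q[(Q[:,o]>a)&(Q[:,o]<a+.006),ax]; e.append((a+.003,sg*np.sort(sg*q)[-2:].mean()))
    e=np.array(e); f=np.polyfit(e[:,0],e[:,1],1); r_=e[:,1]-np.polyval(f,e[:,0]); kk=abs(r_)<.002; f=np.polyfit(e[kk,0],e[kk,1],1); print("lid",nm,np.degrees(np.arctan(f[0])).round(2),(f[1]*1000).round(2),kk.sum())
f=(abs(Q[:,0])<.09)&(Q[:,1]>-.095)&(Q[:,1]<.095)
c=np.polyfit(Q[f,1],Q[f,2],1); print("lid tilt deg",np.degrees(np.arctan(c[0])),"z at y=-.09",np.polyval(c,-.09))
cv2.imwrite("pics/rect.png",cv2.resize(A,None,fx=.5,fy=.5))
```

```text
a left slope deg 6.98 at pivot x mm -56.24 knob -51.84 res 1.95
a right slope deg 1.28 at pivot x mm -37.03 knob -36.22 res 0.39
a mid slope deg 4.14 at pivot x mm -46.64 knob -44.03 res 0.85
 width 16.75
b left slope deg 14.79 at pivot x mm 29.09 knob 38.59 res 2.82
b right slope deg -1.58 at pivot x mm 53.3 knob 52.31 res 0.39
b mid slope deg 6.74 at pivot x mm 41.19 knob 45.45 res 1.36
 width 17.49999999999999
lid x- -0.03 -94.13 27
lid x+ -0.0 94.85 27Traceback (most recent call last):
  File "<stdin>", line 29, in <module>
    raise TypeError("expected non-empty vector for x")
TypeError: expected non-empty vector for x
```

Run:
```python
from p import *
img=cv2.imread("pics/t7r.png")
s=.00025; x0,x1,y0,y1=-.1,.1,-.15,-.05
z=.1055
c=np.array([[x0,y1,z],[x1,y1,z],[x1,y0,z],[x0,y0,z]]); q=proj("top",b2w(c)).astype(np.float32)
w,h_=int((x1-x0)/s),int((y1-y0)/s); M=cv2.getPerspectiveTransform(q,np.float32([[0,0],[w,0],[w,h_],[0,h_]])); A=cv2.warpPerspective(img,M,(w,h_),flags=cv2.INTER_CUBIC)
cv2.imwrite("pics/rect2.png",A)
g=cv2.GaussianBlur(cv2.cvtColor(A,cv2.COLOR_BGR2GRAY).astype(float),(0,0),2)
for n,px in (("a",-.045),("b",.045)):
    L=[]
    for y in np.arange(-.104,-.086,.001):
        c0=int((px-.014-x0)/s); pr=g[int((y1-y)/s),c0:c0+112]; gr=np.diff(pr)
        m=len(gr)//2; l=gr[:m].argmin(); rr=m+gr[m:].argmax(); L.append((y,x0+(c0+l+.5)*s,x0+(c0+rr+.5)*s))
    L=np.array(L)*1000; print(n,np.round(L,1).tolist())
D=np.load("pics/t7.npy"); B=w2b(cloud("top",D).reshape(-1,3)); k=(abs(B[:,2]-.098)<.006)&(abs(B[:,0])<.09)&(B[:,1]>-.098)&(B[:,1]<.098)
Q=B[k];c=np.polyfit(Q[:,1],Q[:,2],1); print("lid tilt",np.degrees(np.arctan(c[0])),"z -y edge",np.polyval(c,-.095), "z +y", np.polyval(c,.095))
K=w2b(np.array([ray("top",240+(482)/3.8,150+172/3.8,.1255),ray("top",240+427/3.8,150+352/3.8,.1255),ray("top",240+552/3.8,150+194/3.8,.110),ray("top",240+497/3.8,150+377/3.8,.110)])); print(K.round(4))
```

```text
a [[-104.0, -52.9, -37.4], [-103.0, -58.9, -36.6], [-102.0, -58.9, -36.1], [-101.0, -58.9, -35.9], [-100.0, -53.4, -36.1], [-99.0, -53.4, -36.4], [-98.0, -53.4, -36.6], [-97.0, -53.4, -36.6], [-96.0, -53.4, -36.6], [-95.0, -53.4, -36.6], [-94.0, -53.4, -36.6], [-93.0, -53.1, -36.6], [-92.0, -53.4, -36.6], [-91.0, -53.4, -36.4], [-90.0, -53.4, -36.4], [-89.0, -53.4, -36.4], [-88.0, -53.1, -36.6], [-87.0, -53.1, -36.6]]
b [[-104.0, 35.6, 52.6], [-103.0, 31.1, 52.6], [-102.0, 31.4, 54.6], [-101.0, 32.1, 53.9], [-100.0, 35.4, 53.1], [-99.0, 35.1, 53.1], [-98.0, 35.1, 53.1], [-97.0, 35.1, 52.9], [-96.0, 35.4, 52.9], [-95.0, 35.6, 52.6], [-94.0, 35.6, 52.6], [-93.0, 35.4, 52.9], [-92.0, 35.1, 52.9], [-91.0, 34.9, 52.9], [-90.0, 35.1, 52.6], [-89.0, 35.1, 52.4], [-88.0, 35.4, 52.1], [-87.0, 35.6, 52.4]]
lid tilt 0.1346084606107786 z -y edge 0.09682895207784441 z +y 0.09727533145846066
[[ 0.042  -0.0779  0.1255]
 [-0.0448 -0.0782  0.1255]
 [ 0.0447 -0.1146  0.11  ]
 [-0.0451 -0.1152  0.11  ]]
```

View pics/rect2.png

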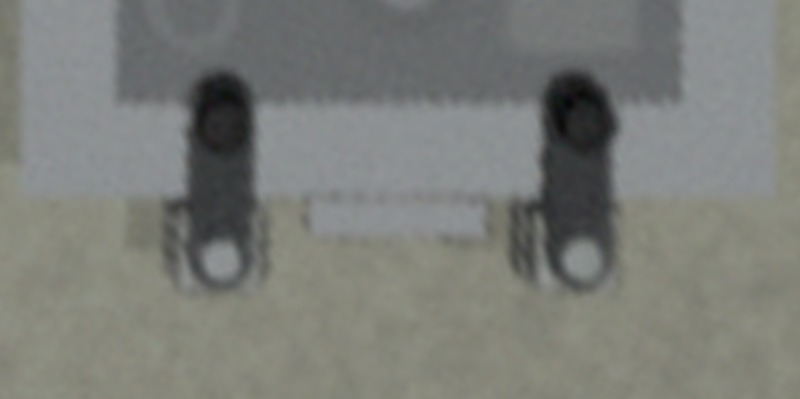

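The lid is flat: tilt 0.13°, free edge at about 97 mm, its sides parallel to my box frame. Latch_a measures square within about 1°. Latch_b's bar middle is about 1 mm short in x (44.1 against a pivot at about 45.3), so roughly 3° past square. There is plenty of time, so I'll regrip knob b and correct it.

Run:
```python
from p import *
b,y=cur(); print(b,y)
T=lerp(b,y,[.044,-.079,.2],y,10)
rows(T[:5]); print(R:=None)
p,R=load(); q=b2w([.044,-.079,.2])[0]; print("total",R.T@(q-p)*100)
```

```text
[-0.15536293  0.42208697  0.25      ] 180.03000000000003
[[0.5, -1.99, -5.01, 0.0, 0.0, 0.0], [1.0, -3.98, -10.02, 0.0, 0.0, 0.0], [1.5, -5.97, -15.04, 0.0, 0.0, 0.0], [2.0, -7.96, -20.05, 0.0, 0.0, 0.0], [2.5, -9.96, -25.06, 0.0, 0.0, 0.0]]
[(np.float64(54.2), np.float64(0.0)), (np.float64(54.2), np.float64(0.0)), (np.float64(54.2), np.float64(0.0)), (np.float64(54.2), np.float64(0.0)), (np.float64(54.2), np.float64(0.0))]
None
total [  5.         -19.91005348 -50.11912889]
```

Call:
{"op": "play_rows", "data": {
  "plan": [
    [[0.5,-2,-5,0,0,0],[1,-4,-10,0,0,0],[1.5,-6,-15,0,0,0],[2,-8,-20,0,0,0],[2.5,-10,-25,0,0,0]]
  ],
  "hand": 0.46
}}

```text
time_s: 16.23
tcp_pos: [0.5689, 0.1301, 0.2253]
ee_rot: [[0.001, -0.96, 0.281], [0.001, 0.281, 0.96], [-1.0, -0.001, 0.001]]
wrist_force: [0.3, -0.1, 0.8]
gripper_width: 0.462
```

Call:
{"op": "play_rows", "data": {
  "plan": [
    [[0.5,-2,-5,0,0,0],[1,-4,-10,0,0,0],[1.5,-6,-15,0,0,0],[2,-8,-20,0,0,0],[2.5,-9.9,-25.1,0,0,0]]
  ]
}}

```text
time_s: 16.85
tcp_pos: [0.5934, -0.1388, 0.2004]
ee_rot: [[0.002, -0.96, 0.281], [0.0, 0.281, 0.96], [-1.0, -0.002, 0.0]]
wrist_force: [0.8, 0.6, 0.2]
gripper_width: 0.46
```

Run:
```python
from p import *
done([2.5, -10, -25, 0, 0, 0]);done([2.5, -9.9, -25.1, 0, 0, 0]); chk()
b,y=cur(); print(b,y); rows(lerp(b,y,[.044,-.079,.115],y,5))
```

```text
t 16.85 meas-cmd mm [ 0.2 -1.8  0.4] box [ 44.5 -80.5 200.4] F [0.8 0.6 0.2] M [ 0.13 -0.13  0.02] g 0.46 j [  2.  21.  -4.   0. -65. -18.] yaw 163.7
[ 0.04389937 -0.07880876  0.2       ] 180.03000000000003
[[1.7, 0.0, 0.0, 0.0, 0.0, 0.0], [3.4, 0.0, -0.01, 0.0, 0.0, 0.0], [5.1, -0.01, -0.01, 0.0, 0.0, 0.0], [6.8, -0.01, -0.02, 0.0, 0.0, 0.0], [8.5, -0.01, -0.02, 0.0, 0.0, 0.0]]
[(np.float64(17.0), np.float64(0.0)), (np.float64(17.0), np.float64(0.0)), (np.float64(17.0), np.float64(0.0)), (np.float64(17.0), np.float64(0.0)), (np.float64(17.0), np.float64(0.0))]
```

Call:
{"op": "play_rows", "data": {
  "plan": [
    [[2,0,0,0,0,0],[4,0,0,0,0,0],[6,0,0,0,0,0],[7.5,0,0,0,0,0],[8.5,0,0,0,0,0]]
  ]
}}

```text
time_s: 17.48
tcp_pos: [0.5932, -0.1369, 0.1142]
ee_rot: [[-0.0, -0.96, 0.281], [-0.0, 0.281, 0.96], [-1.0, -0.0, -0.0]]
wrist_force: [-0.2, -0.5, 0.2]
gripper_width: 0.462
```

Call:
{"op": "play_rows", "data": {
  "plan": [
    [[0,0,0,0,0,0],[0,0,0,0,0,0],[0,0,0,0,0,0],[0,0,0,0,0,0],[0,0,0,0,0,0]]
  ],
  "hand": 0.1
}}

```text
time_s: 18.1
tcp_pos: [0.5935, -0.1367, 0.1151]
ee_rot: [[0.001, -0.96, 0.281], [0.0, 0.281, 0.96], [-1.0, -0.001, 0.0]]
wrist_force: [-0.3, 0.4, 2.1]
gripper_width: 0.143
```

Run:
```python
from p import *
done([8.5,0,0,0,0,0]); chk(); print(cur())
```

```text
t 18.1 meas-cmd mm [0.2 0.3 0.1] box [ 44.  -78.5 115.1] F [-0.3  0.4  2.1] M [ 0.36  0.14 -0.01] g 0.143 j [  2.  26. -10.   0. -54. -19.] yaw 163.7
(array([ 0.04389937, -0.07880876,  0.115     ]), np.float64(180.03000000000003))
```

Call:
{"op": "play_rows", "data": {
  "plan": [
    [[0,-0.08,0,0,0,0],[0,-0.16,0,0,0,0],[0,-0.16,0,0,0,0],[0,-0.16,0,0,0,0]]
  ]
}}

```text
time_s: 18.6
tcp_pos: [0.5943, -0.1369, 0.115]
ee_rot: [[-0.001, -0.96, 0.281], [0.0, 0.281, 0.96], [-1.0, 0.001, 0.0]]
wrist_force: [-4.0, 3.2, 6.0]
gripper_width: 0.145
```

Run:
```python
from p import *
done([0,-.16,0,0,0,0]); chk(); print(cur())
```

```text
t 18.6 meas-cmd mm [-0.5  0.5  0. ] box [ 44.8 -78.5 115. ] F [-4.   3.2  6. ] M [ 0.95  0.88 -0.09] g 0.145 j [  2.  26. -10.  -0. -54. -19.] yaw 163.7
(array([ 0.04549936, -0.07880793,  0.115     ]), np.float64(180.03000000000003))
```

Call:
{"op": "play_rows", "data": {
  "plan": [
    [[0,0,0,0,0,0],[0,0,0,0,0,0],[-1.0,0,0,0,0,0],[-4.0,0,0,0,0,0],[-8.0,0,0,0,0,0]]
  ],
  "hand": 0.46
}}

```text
time_s: 19.23
tcp_pos: [0.5944, -0.1374, 0.1949]
ee_rot: [[-0.002, -0.96, 0.281], [-0.0, 0.281, 0.96], [-1.0, 0.002, -0.001]]
wrist_force: [-0.7, 0.4, 0.0]
gripper_width: 0.454
```

Call:
{"op": "play_rows", "data": {
  "plan": [
    [[-1.5,0.5,5,0,0,0],[-3,1.5,10,0,0,0],[-4,2.5,15,0,0,0],[-5,3.5,20,0,0,0],[-5.5,5,25,0,0,0]]
  ]
}}

```text
time_s: 19.85
tcp_pos: [0.6177, 0.1183, 0.2509]
ee_rot: [[0.002, -0.96, 0.281], [0.0, 0.281, 0.96], [-1.0, -0.002, 0.001]]
wrist_force: [0.4, 0.3, -0.7]
gripper_width: 0.458
```

Call:
{"op": "play_rows", "data": {
  "plan": [
    [[0,4,5,0,0,0],[0,8,10,0,0,0],[0,12,15,0,0,0],[0,16,20,0,0,0],[0,20,25,0,0,0]]
  ]
}}

```text
time_s: 20.48
tcp_pos: [0.4977, 0.4076, 0.2504]
ee_rot: [[0.001, -0.96, 0.281], [0.001, 0.281, 0.96], [-1.0, -0.001, 0.001]]
wrist_force: [0.3, 0.5, 0.3]
gripper_width: 0.462
```

Call:
{"op": "play_rows", "data": {
  "plan": [
    [[0,4,4,0,0,0],[0,8,8,0,0,0],[0,12,12,0,0,0],[0,16,16,0,0,0],[0,16,16,0,0,0]]
  ]
}}

```text
time_s: 21.1
tcp_pos: [0.3874, 0.6075, 0.2484]
ee_rot: [[-0.0, -0.961, 0.277], [-0.0, 0.277, 0.961], [-1.0, 0.0, -0.0]]
wrist_force: [-0.0, 0.4, -0.1]
gripper_width: 0.462
```

```bash
cat > fin.py <<'E'
from p import *
pt,dt=r.capture("top"); ps,ds=r.capture("side"); cv2.imwrite("pics/t8r.png",pt);cv2.imwrite("pics/s8r.png",ps)
img=pt
s=.00025; x0,x1,y0,y1=-.1,.1,-.15,-.05
z=.1055
c=np.array([[x0,y1,z],[x1,y1,z],[x1,y0,z],[x0,y0,z]]); q=proj("top",b2w(c)).astype(np.float32)
w,h_=int((x1-x0)/s),int((y1-y0)/s); M=cv2.getPerspectiveTransform(q,np.float32([[0,0],[w,0],[w,h_],[0,h_]])); A=cv2.warpPerspective(img,M,(w,h_),flags=cv2.INTER_CUBIC)
cv2.imwrite("pics/rect3.png",A)
g=cv2.GaussianBlur(cv2.cvtColor(A,cv2.COLOR_BGR2GRAY).astype(float),(0,0),2)
for n,px in (("a",-.045),("b",.045)):
    L=[]
    for y in np.arange(-.099,-.086,.001):
        c0=int((px-.014-x0)/s); pr=g[int((y1-y)/s),c0:c0+112]; gr=np.diff(pr)
        m=len(gr)//2; l=gr[:m].argmin(); rr=m+gr[m:].argmax(); L.append((y,x0+(c0+l+.5)*s,x0+(c0+rr+.5)*s))
    L=np.array(L)*1000; m=L[:,1:].mean(1); print(n,np.round(m,1).tolist())
chk()
E
python3 fin.py
```

```text
a [-44.6, -44.9, -45.1, -45.1, -45.0, -44.9, -44.9, -44.9, -45.0, -44.8, -44.8, -44.9, -44.9, -44.9]
b [44.8, 44.8, 44.8, 44.6, 44.8, 44.6, 44.6, 44.8, 44.9, 44.8, 44.8, 44.9, 44.8, 44.9]
t 21.2 meas-cmd mm [-205.2  742.1  134.4] box [-360.9  575.1  249.4] F [ 0.1 -0.5 -0.2] M [ 0.06 -0.02 -0.03] g 0.46 j [ 70.  31.  18.   0. -78. -86.] yaw 163.7
```

View pics/rect3.png

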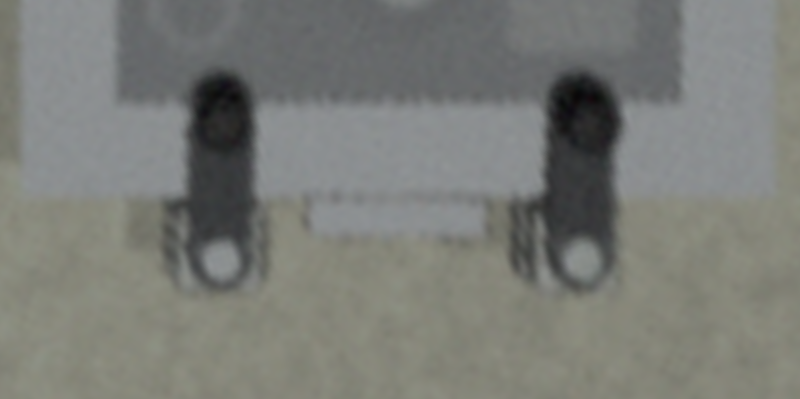

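View pics/s8r.png

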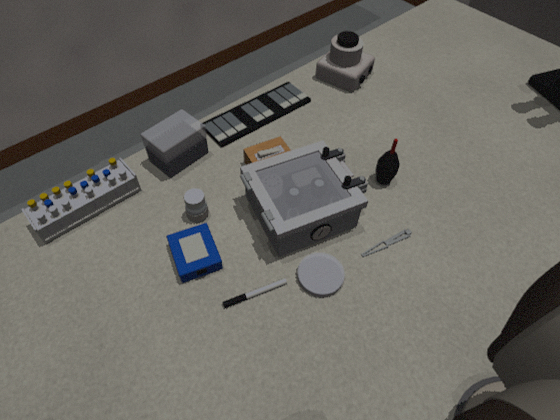

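View pics/t8r.png

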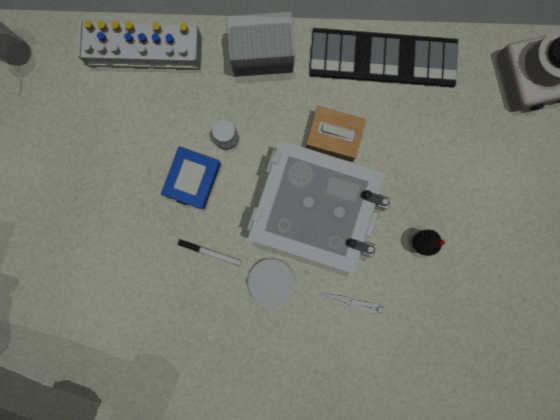

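The lid is shut, with both bars square across its edge (mid-lines at x = -44.9 and +44.8 mm, no slope). In the side view the knobs are at (325,153) and (348,182). The other items sit at the same pixels as at the start, and the arm is well clear. Handing in.

Run:
```python
from station import r
print(r.finish_job()); print(r.sense()["time_s"])
```

```text
the job is handed in; nothing more can be done
None
the job is handed in; nothing more can be done
```

The lid is shut on its rim, both turn-latches lie square across its edge, and I handed the job in at about 21 s of the 64 s allowed.

- **Lid:** I pushed it down with the shut fingertips until it stopped at 98.3 mm with 8.6 N of force. The depth image afterwards put its tilt at 0.13°. It read the top at about 97 mm instead of the expected 98 mm, which is within the 2 mm calibration error.
- **Latches:** I turned latch_a and then latch_b by gripping each knob and following its arc. The first check showed latch_b about 3° past square, so I gripped it again and corrected it. In the final top view the bar mid-lines are at x = -44.9 and +44.8 mm, against pivots at ±45 mm. Neither shows any slope, so I take both to be square within about 1°.
- **Everything else:** The blower, forceps, marker, dish, slide box, jar and tissue box appear at the same image positions as at the start. The arm ended well clear, reading almost no wrist force.

After the last retreat my command-tracking file was out of date, because I had not logged those moves. The large commanded-versus-measured difference it printed is only that, not a robot error.

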